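# Load the finned cold block into the tilting dock of the bench chiller

### The arm

A 6-joint arm with a two-finger parallel gripper is mounted at the origin on a cart in front of the work surface, level with it; the furniture and walls round the work are solid. World frame = base frame: x ahead of the robot, y to its left, z up, the work surface at z = 0. Lengths are in mm, angles in degrees, forces in N, time in s.
With the tool pointing down it reaches from about 300 to 875 mm from the base axis. Payload 6.4 kg.
Tool frame: the origin (TCP) lies midway between the tips of the shut fingers; the grasp point (between the pads) lies 19 mm behind it; z points along the fingers, y is the line along which they close (so a half turn about z gives the same grasp; the last joint's range is limited). The gripper opens to 88 mm and grips with 3 to 60 N. Pads are 18 mm wide; open, the fingers measure 123 mm over their backs; the gripper's body (75 mm by 187 mm) begins 45 mm behind the grasp point.
Start: joints at [53.325, 10.359, 92.074, -0, 77.567, -11.82], TCP at [241.676, 521.76, 238.714] pointing down, gripper open.
Joint ranges: [-171.53, 171.53], [-51.25, 118.39], [17.06, 147.69], [-65.23, 245.23], [0, 150.52], [-178.68, 178.68]. Speed limits (degrees/s): [147.25, 147.25, 172.46, 180, 180, 180].

### API

Orientations are given as [roll, pitch, yaw] about the fixed x, y, z axes, in that order (R = Rz(yaw) Ry(pitch) Rx(roll)).
In Python, from workcell import env gives the robot as it stands. The module is installed in compiled form; this text tells all that it offers.
- The arm moves only by the shell command python3 -m jog 'ROWS' [FORCE]. ROWS is JSON, one flat list of numbers, 7 for each row, row after row: the gripper command: -1 is fully open, 1 is shut, values between are in proportion, then the shift along the tool's x, y, z as a fraction of full scale, then the turn, a rotation vector about the tool's x, y, z as a fraction of full scale. In form: [grip, x, y, z, wx, wy, wz, grip, x, y, z, wx, wy, wz, ...]. A call has 1 to 5 rows; each row is the pose to reach, as a shift and turn from the pose commanded when the call began, along the tool's axes at that moment, turning the shorter way round; what a row does not reach only later rows make up. Full scale, the value 1, is 0.15 m for a shift and pi rad for a turn. A row lasts 1/12 s, in which the tool goes at most 41.7 mm and 7.16 degrees, less where a joint would pass 70% of its speed; a pose out of reach is approached as far as the arm can. A call with a number of a shift or a turn outside -1 to 1 is refused whole. A call with a gripper value outside its range is refused whole. The fingers move at their own pace and stop on an object; FORCE is the grip in N (left out, the last holds). Time passes only in rows, so rows that repeat a pose let the fingers close. It gives the time, the measured TCP pose, the force, the opening and the grip force at its end, in the units of the state.
- env.get_obs(): the state, without advancing time (a new reading comes with each control period).
- env.capture(name): name is "scene" or "top"; returns a dict with "img" (400x640x3 uint8, red, green, blue), "camera_matrix" (3x3 intrinsics, pixels), "R" (3x3) and "t" (3): a world point X has camera coordinates R X + t. Camera axes: x right, y down, z forward; pixel columns grow to the right and rows downward; lengths in mm; the calibration is good to about 2 mm. A picture is of the moment at which its call begins. There is no depth.
- env.job_done(): hands the job in; it is judged then, once.
Trained networks look in the newest picture that a camera, given by its name, has taken for a name from the list of things; names that differ only in an ending like _2 or _b are one class to them, and where a whole thing is asked for, a point or a joint stands for the part that bears it (a point fixed in the world has none). Each returns a list of dicts, best first, with "p" (0 to 1); they miss things now and then, are a little off and sometimes report something else, mostly with a low value. They report only what shows in the picture. A call takes as long as a camera call. They do not tell look-alikes from the thing itself.
- env.outline_of(target, camera): "region" (400x640 bool, what is visible of it) and "rect" ([centre column, centre row, width, height] in pixels, round what is visible of it).
- env.place_of(target, camera): "position" ([column, row] in pixels: a listed point, or the origin of a listed thing).
The state is a dict: "clock": time; "joint_positions": joint angles; "joint_velocities": joint speeds; "joint_torque": joint torques, N m; "eef_pos": TCP position; "tool_rot": TCP orientation; "contact_force": force on the tool from outside, world axes, zero at the start; "wrist_torque": the same for the moment, N m; "opening": finger opening in mm; "finger_force": force on a finger pad.
Only numpy, scipy, OpenCV 4.12 (cv2) and the standard library are available. Lean on these libraries where they do the work, as an engineer would, in place of code of your own. Each camera call takes 0.05 s, during which the arm holds its last target. There are 200 camera calls.

### The job

Tilt the chiller's dock right out to its stop by its bar, then take the block with four thin fins (not the three thick ones) and ease it, still in hand, between the fins of the tilted dock; let go once it is fully home. Then raise the bar until the dock is level under the hood again, and leave the other things on the bench alone.

Things in the scene. Friction and masses are not known exactly. Their poses are not given: they have to be found in the camera images.
- cradle (a joint): Tilt of the chiller's finned dock, rad: 0 = level under the hood (upper stop), 0.55 = tilted out, front down, facing the robot (lower stop). Starts 0 to 0.1. Its axis is level, 145 mm above the bench. Friction (0.7 N m) holds it at any angle, even loaded; moving it at the bar takes about 3 N down, and 6 to 9 N up when loaded.
- bar_mid (a point): Middle of the dock's pull bar: round steel, 10 mm thick, crosswise (its y), 80 mm free between two side arms. Turns with the dock: x points to the hinge axis, 175 mm away along x and 4 mm up along z; z square up out of the dock. Along +x from this point: 67 mm to the dock's front, 78 to the seated block's plate, 85 to its rib. Tilt the tool 20 degrees or more at the loaded, tilted dock.
- dock_seat (a point): Centre of the tilting dock's floor: z square up out of it, x along the fins to the hinge (65 mm off), y across. Three fins 4 mm thick, 60 long, 20 high at y = -12, 0, 12 mm; cheeks 20 mm high with inner faces at y = -22, 22: four 8 mm gaps at y = -18, -6, 6, 18. End lips 10 mm high, inner faces at x = -35, 35 mm. The block goes in along z, 31.5 degrees from vertical with the dock out.
- block_mid (a point): Centre (29 mm over the fin tips) of the aluminium block to load, 64 x 52 x 58 mm, 0.19 to 0.33 kg, standing on four fins 4 mm thick, 60 long (its x), 22 high at y = -18, -6, 6, 18 mm. Above: plate 64 x 52 x 8 mm, then a grip rib 50 long (x), 18 wide (y), from 1 to 29 mm over this centre; grip across the 18 mm. Fits either way round. Home: 29 mm from dock_seat along the dock's z.
- spare_mid (a point): Centre of the other aluminium block, same outer size and rib, but with three fins 7 mm thick: it does not fit; leave it where it stands.
- timer_top (a point): Top of the white bench timer, 62 x 62 x 16 mm, lying near the front edge; a bystander.
- petri_top (a point): Top of two stacked petri dishes, 62 mm across, 29 mm high, in front of the monitor; a bystander.
- label_top (a point): Top of the roll of blank labels, 62 mm across, 48 mm high, beside the chiller; a bystander.
- chiller: White bench chiller, 150 mm wide, 264 mm high, fixed; origin on the bench below the dock's hinge axis, x to its rear, away from the robot. A hood from its rear housing reaches forward to x = -50 mm with its underside 235 mm above the bench, over the rear of the level dock (dock_seat is then at x = -65 mm, z = 145 mm), so the block cannot be lowered in while the dock is level.
- scanner: Black barcode scanner on its stand, fixed near the bench's front between the blocks and the chiller, an obstacle: 265 mm high, within 85 mm of this origin (on the bench) along the robot's x and 50 mm along y. Carry the block over it, or pass behind it.
- monitor: Monitor behind the blocks, fixed, an obstacle: 356 mm high, 505 mm wide; its screen face is 80 mm nearer the robot than this origin (on the bench, below its middle).
There are look-alikes about, which are no part of the job. What is shaped like the part that bears block_mid but blue, orange or purple is not meant.

How it is judged (in metres and radians):
On the way, in this order (a step that is already met when the one before it is completed fails the run):
1. the dock is tilted out to its stop (value of joint cradle above 0.5 rad), for 0.2 s.
2. the four-finned block is lifted off the bench while the dock stays tilted out (height (world z) of block_mid above 0.06 m and value of joint cradle above 0.48 rad and contact force between the fingers and block above 0.5 N), for 0.2 s.
3. held in the fingers, the block has its fins well in between the fins of the tilted dock (z of block_mid in the frame of dock_seat between 0.02 and 0.041 m and y of block_mid in the frame of dock_seat between -0.004 and 0.004 m and x of block_mid in the frame of dock_seat between -0.0075 and 0.0075 m and contact force between the fingers and block above 0.5 N and value of joint cradle above 0.48 rad), for 0.05 s.
4. the block is fully home in the tilted dock and let go (z of block_mid in the frame of dock_seat between 0.02 and 0.0315 m and distance between block_mid and dock_seat below 0.034 m and contact force between the fingers and block below 0.1 N and value of joint cradle above 0.45 rad), for 0.2 s.
At the end, for the whole second after the job is handed in: Dock level (within 0.05 rad); the four-finned block home in it, its fins between the dock's, tips within 2.5 mm of the floor, centred within 4 mm across and 7.5 mm along, parallel within 0.09 rad in yaw and 0.06 in tilt, at rest; the three-finned block stands on the bench (value of joint cradle below 0.05 rad and z of block_mid in the frame of dock_seat between 0.026 and 0.0315 m and y of block_mid in the frame of dock_seat between -0.004 and 0.004 m and x of block_mid in the frame of dock_seat between -0.0075 and 0.0075 m and angle between the x axis of block_mid and the x axis of dock_seat, either way round below 0.09 rad and angle between the z axis of block_mid and the z axis of dock_seat, either way round below 0.06 rad and linear speed of block below 0.01 m/s and horizontal distance between spare_mid and dock_seat above 0.1 m and height (world z) of spare_mid below 0.035 m); the robot touches nothing.
It fails at once if the three-finned block is moved more than 20 mm or tipped (distance of spare_mid from where it was at the start of the episode above 0.02 m or angle between spare_mid's own z axis and vertical above 0.3 rad).
It fails at once if timer, petri dishes or label roll are moved more than 30 mm (distance of any of timer_top, petri_top, label_top from where it was at the start of the episode above 0.03 m).
It also fails if it takes over 72 s, if anything falls off the work surface, if the arm or the gripper's body presses on something with over 40 N, if the wrist force passes 120 N, or if a joint passes its speed limit or range.

## Working session

There is one attempt and no reset: what is moved stays moved. The work goes in short steps, Python scripts to look and compute and a shell command to move; the robot and the scene stay as the last step left them, time stands still between calls to the robot, and variables do not carry over. Pictures are saved under pics/ and viewed, at most 10 in all, crops included, and the job is handed in when it is done.

```bash
mkdir -p pics; ls; cat > h.py <<'E'
import numpy as np, cv2, json
from workcell import env
from scipy.spatial.transform import Rotation as Ro
def cap(n):
    c=env.capture(n); return c
def ray(c,px):
    K=np.array(c["camera_matrix"]);R=np.array(c["R"]);t=np.array(c["t"])
    o=-R.T@t; d=R.T@np.linalg.solve(K,[px[0],px[1],1.0]); return o,d/np.linalg.norm(d)
def atz(c,px,z):
    o,d=ray(c,px); return o+d*(z-o[2])/d[2]
def tri(c1,p1,c2,p2):
    o1,d1=ray(c1,p1);o2,d2=ray(c2,p2)
    A=np.stack([d1,-d2],1); s=np.linalg.lstsq(A,o2-o1,rcond=None)[0]
    a=o1+d1*s[0];b=o2+d2*s[1]; return (a+b)/2,np.linalg.norm(a-b)
def proj(c,X):
    K=np.array(c["camera_matrix"]);p=K@(np.array(c["R"])@np.asarray(X,float)+np.array(c["t"])); return p[:2]/p[2]
E
python3 - <<'E'
from h import *
o=env.get_obs()
for k,v in o.items(): print(k,v)
C={}
for n in("scene","top"):
    C[n]=cap(n); cv2.imwrite(f"pics/{n}0.png",C[n]["img"][:,:,::-1])
    print(n,"cam at",-np.array(C[n]["R"]).T@np.array(C[n]["t"]))
for t in ["bar_mid","dock_seat","block_mid","spare_mid","timer_top","petri_top","label_top","chiller","scanner","monitor"]:
    P={}
    for n in C:
        r=env.place_of(t,n); P[n]=r
        print(t,n,[(np.round(q["position"],1).tolist(),round(q["p"],2)) for q in r[:4]])
    if P["scene"] and P["top"]:
        X,e=tri(C["scene"],P["scene"][0]["position"],C["top"],P["top"][0]["position"]);print("   ",X.round(1),round(e,1))
E
```

```text
pics
clock 0.0
joint_positions [ 5.33246121e+01  1.04024256e+01  9.21317113e+01 -8.99283530e-04
  7.75687106e+01 -1.18197346e+01]
joint_velocities [-0.00590664 -0.04613301 -0.02746602 -0.13602477 -0.04937772 -0.03947398]
joint_torque [-3.03446723e-04 -4.33873165e+01 -3.41846895e+01  7.00878329e-02
  3.84866958e-02 -8.94398454e-05]
eef_pos [241.34260442 521.29559472 237.80446731]
tool_rot [-1.79899153e+02 -2.02073511e-02  1.55144523e+02]
contact_force [0.52123944 1.40252111 0.30761889]
wrist_torque [-0.06051384 -0.01395172  0.03365985]
finger_force 0.0
opening 88.08786948148938
scene cam at [ -43.08820718 -721.71869608  572.43904537]
top cam at [ 323.83988926   20.29571568 1074.54116958]
bar_mid scene [([392.7, 221.4], 0.82)]
bar_mid top [([424.1, 192.7], 0.63)]
    [ 544.6 -214.8  137.4] 8.7
dock_seat scene [([419.1, 203.5], 0.95), ([294.7, 221.2], 0.66)]
dock_seat top [([413.8, 141.4], 0.74)]
    [ 656.8 -200.1  140.2] 6.6
block_mid scene [([338.6, 234.0], 0.95), ([291.2, 219.9], 0.79), ([282.9, 197.2], 0.79), ([323.2, 292.6], 0.63)]
block_mid top [([418.3, 271.4], 0.97), ([349.2, 2
[... 157 characters left out ...]
, 238.1], 0.58), ([397.3, 138.1], 0.16)]
    [499.5 324.8   4.9] 7.1
timer_top scene [([232.3, 232.5], 0.9)]
timer_top top [([269.4, 293.4], 0.65)]
    [354.4 147.8   9.8] 4.1
petri_top scene [([337.7, 208.3], 0.6)]
petri_top top [([301.7, 172.5], 0.89), ([414.7, 141.5], 0.67), ([297.0, 229.5], 0.61)]
    [636.7  56.8  26.7] 3.5
label_top scene [([379.6, 204.2], 0.85), ([418.0, 204.6], 0.44)]
label_top top [([335.0, 138.0], 0.79), ([397.2, 138.4], 0.21)]
    [711.2 -30.   51.5] 5.0
chiller scene [([432.0, 246.7], 0.73)]
chiller top [([398.0, 138.3], 0.61)]
    [ 724.3 -198.3   -4.7] 3.4
scanner scene []
scanner top [([195.5, 237.9], 0.26)]
monitor scene [([378.6, 204.0], 0.2)]
monitor top []
```

View pics/scene0.png

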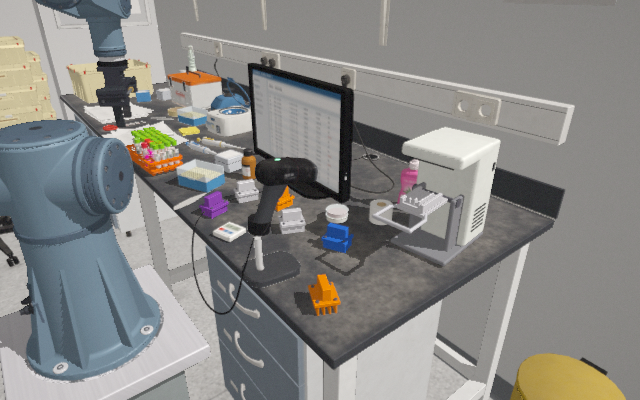

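View pics/top0.png

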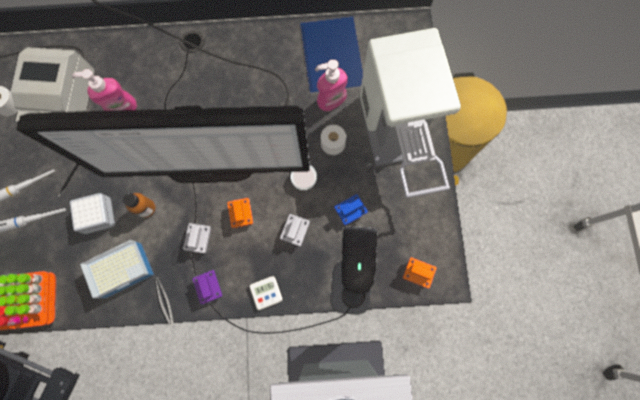

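The scene view shows two silver blocks, at (292,220) and (246,190). In the top view they are at (295,230) and (197,238). The chiller's dock is near (420,205) in scene and its bar is at (427,190) in top. The scanner is at about (265,240) in scene. I'll zoom in to tell four fins from three.

```bash
python3 - <<'E'
import cv2,numpy as np
s=cv2.imread("pics/scene0.png");t=cv2.imread("pics/top0.png")
f=lambda im,x,y,w=48,h=36:cv2.resize(im[y-h//2:y+h//2,x-w//2:x+w//2],(384,288),interpolation=cv2.INTER_CUBIC)
cv2.imwrite("pics/crop1.png",np.vstack([np.hstack([f(s,292,220),f(s,246,190)]),np.hstack([f(t,295,230),f(t,197,238)])]))
E
```

```text
(no output)
```

View pics/crop1.png

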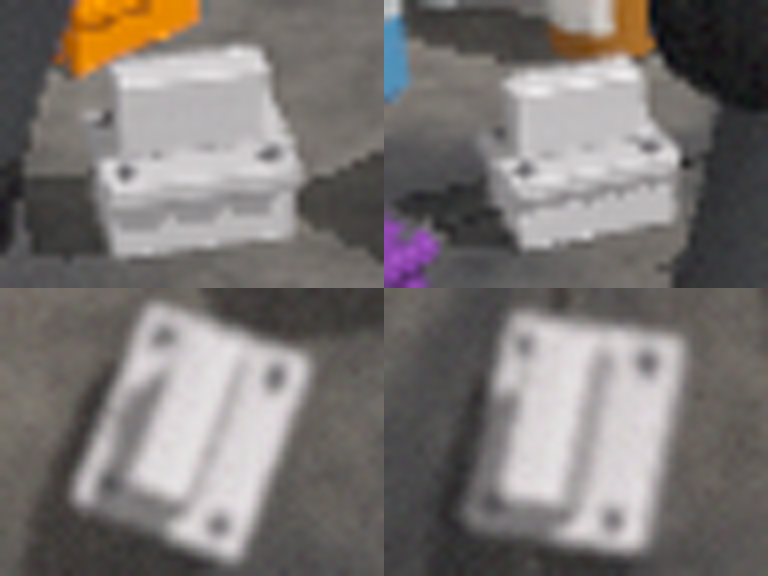

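```bash
python3 - <<'E'
from h import *
s=cv2.imread("pics/scene0.png");t=cv2.imread("pics/top0.png")
a=cv2.resize(t[105:205,360:460],(400,600) if 0 else (400,400),interpolation=cv2.INTER_CUBIC)
b=cv2.resize(s[160:260,370:470],(400,400),interpolation=cv2.INTER_CUBIC)
cv2.imwrite("pics/crop2.png",np.hstack([a,b]))
for k in range(3):
  C={n:cap(n) for n in("scene","top")}
  for n in C:
    for T in("block_mid","spare_mid"):
      print(n,T,[(np.round(q["position"]).astype(int).tolist(),round(q["p"],2)) for q in env.place_of(T,n)],"OUT",[(np.round(q["rect"]).astype(int).tolist(),round(q["p"],2)) for q in env.outline_of(T,n)])
  for T in("chiller","scanner","monitor","dock_seat","bar_mid"):
    for n in C:
      print(T,n,[(np.round(q["position"],1).tolist(),round(q["p"],2)) for q in env.place_of(T,n)[:2]],[(np.round(q["rect"],1).tolist(),round(q["p"],2)) for q in env.outline_of(T,n)[:2]] if k==0 else "")
E
```

```text
scene block_mid [([322, 292], 0.86), ([337, 236], 0.8), ([214, 204], 0.67), ([292, 220], 0.62), ([281, 200], 0.62)] OUT [([323, 294, 30, 41], 0.97), ([338, 237, 31, 31], 0.83), ([286, 199, 14, 21], 0.68), ([215, 206, 30, 30], 0.64), ([292, 221, 28, 21], 0.57)]
scene spare_mid [([248, 193], 0.86)] OUT [([247, 191, 22, 21], 0.58)]
top block_mid [([203, 284], 0.9), ([352, 205], 0.85), ([239, 207], 0.68), ([419, 275], 0.6), ([294, 230], 0.58), ([194, 237], 0.23)] OUT [([205, 287, 31, 38], 0.94), ([420, 273, 31, 28], 0.78), ([348, 208, 25, 32], 0.72), ([294, 231, 30, 30], 0.64), ([408, 111, 101, 172], 0.55)]
top spare_mid [([193, 238], 0.81)] OUT [([197, 239, 28, 31], 0.83)]
chiller scene [([430.5, 248.7], 0.86), ([381.6, 205.5], 0.3)] [([438.1, 195.8, 127.0, 133.3], 0.91)]
chiller top [([396.2, 137.9], 0.96)] [([408.2, 112.4, 103.2, 171.1], 0.81)]
scanner scene [] [([437.6, 196.7, 127.0, 136.8], 0.7)]
scanner top [([195.5, 237.6], 0.16)] []
monitor scene [] []
monitor top [] []
dock_seat scene [([430.0, 247.8], 0.7), ([419.8, 205.4], 0.55)] [([410.6, 210.1, 77.3, 43.2], 0.6)]
dock_seat t
[... 1578 characters left out ...]
.85), ([417, 273], 0.85), ([294, 229], 0.81), ([351, 206], 0.77), ([205, 284], 0.6)] OUT [([350, 210, 30, 31], 0.95), ([240, 210, 24, 31], 0.89), ([305, 179, 22, 26], 0.75), ([419, 275, 34, 32], 0.69), ([205, 288, 30, 36], 0.64), ([295, 229, 28, 27], 0.59)]
top spare_mid [([195, 235], 0.93)] OUT [([196, 238, 28, 28], 0.98)]
chiller scene [([432.2, 244.7], 0.88)] 
chiller top [([395.8, 137.5], 0.97), ([336.1, 139.2], 0.73)] 
scanner scene [] 
scanner top [] 
monitor scene [([392.0, 220.8], 0.44)] 
monitor top [] 
dock_seat scene [([417.5, 204.3], 0.78)] 
dock_seat top [([417.0, 144.8], 0.74)] 
bar_mid scene [([394.0, 222.2], 0.64)] 
bar_mid top [([425.3, 195.7], 0.65), ([416.3, 143.8], 0.49)]
```

View pics/crop2.png

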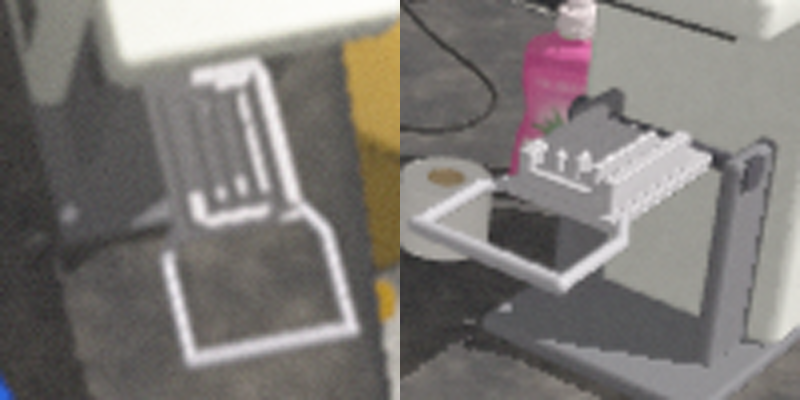

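```bash
cat >> h.py <<'E'
def Rcam():
    return {n:cap(n) for n in("scene","top")}
def chpose(p,q):
    # p=[x,y,yaw] chiller, q tilt -> bar_mid pos, dock_seat pos, R (dock axes columns)
    yaw=p[2]; Rz=Ro.from_euler('z',yaw).as_matrix()
    # tilt: front goes down => rotate about y axis; dock x toward hinge(+x). front at -x goes down
    Rd=Rz@Ro.from_euler('y',-q).as_matrix()
    H=np.array([p[0],p[1],145.])
    return H,Rd
E
python3 - <<'E'
from h import *
C=Rcam()
# corner centreline picks (px): top / scene
L=tri(C["scene"],(374,215.3),C["top"],(408.3,194.2)); Rr=tri(C["scene"],(410.5,230.5),C["top"],(447.8,186.8))
print(L,Rr,np.degrees(np.arctan2(*(L[0]-Rr[0])[[0,1]])),np.linalg.norm(L[0]-Rr[0]))
for n in ("scene","top"):
    print(proj(C[n],[0,0,0]))
# mean network points
P={"chiller":((430.6,247.7),(396.7,137.6)),"seat":((418.8,204.5),(416.7,143.7)),"bar":((392,222),(424.8,193.8)),"block":((291.2,219.9),(295.2,230.2)),"spare":((249.5,193.5),(195,237.5))}
for k,(a,b) in P.items(): print(k,*tri(C["scene"],a,C["top"],b))
for k,z in(("block",29),("spare",29)):
  print(k,atz(C["scene"],P[k][0],z),atz(C["top"],P[k][1],z))
E
```

```text
(array([ 537.88803484, -175.47444889,  139.04550964]), np.float64(4.150745597036892)) (array([ 549.93264993, -264.44533128,  138.45309319]), np.float64(1.3549131016287994)) -7.70966308839537 89.78441748894029
[ 98.01426656 330.33538476]
[343.91550848 453.0741912 ]
chiller [ 726.79403473 -194.89770645   -9.80670936] 0.2626422584844374
seat [ 649.93917356 -205.23501268  142.11618459] 7.363634828919386
bar [ 541.75309871 -215.84637877  137.50970028] 8.172945544845808
block [494.74271534  79.55048369  28.80587119] 1.210581517682467
spare [500.88483847 321.16616906  10.86256345] 9.256111107414863
block [493.9635171   79.46601864  29.        ] [495.2420257   79.24110473  29.        ]
spare [487.34897035 285.53151547  29.        ] [493.81816213 318.11290264  29.        ]
```

The networks agree that the silver block at (292,220) scene and (295,230) top has four fins. The one at (246,190) and (197,238) is the spare. The bar's corners come out 90 mm apart at z about 139, so the dock is nearly level with a yaw of 7.7°. Next I plan the move to the bar.

```bash
cat > plan.py <<'E'
import json,sys
from h import *
def rotm(e): return Ro.from_euler('xyz',e,degrees=True)
def tilted(yaw,t,spin=0):
    # tool down, yaw, then leaned by t deg so that tool z = (sin t along azimuth az, -cos t)
    return None
def plan(wps,start=None,dec=3):
    """wps: list of (pos, Rotation); prints per-call row numbers (x y z wx wy wz) ; resumes from cmd.json"""
    if start is None:
        s=json.load(open("cmd.json")); p=np.array(s["p"]);R=Ro.from_quat(s["q"])
    else: p,R=np.array(start[0],float),start[1]
    for P,Q in wps:
        P=np.array(P,float)
        while True:
            d=P-p; w=(R.inv()*Q).as_rotvec(); 
            loc=R.inv().apply(d)
            n=max(np.linalg.norm(d)/195,np.degrees(np.linalg.norm(w))/34,np.abs(loc).max()/149)
            k=max(1,int(np.ceil(n-1e-6)))
            sh=np.round(loc/k/150,dec); rv=np.round(w/k/np.pi,dec)
            rows=max(np.linalg.norm(sh)*150/41.7,np.linalg.norm(rv)*180/7.16)
            p=p+R.apply(sh*150); R=R*Ro.from_rotvec(rv*np.pi)
            print(",".join(f"{v:g}" for v in np.r_[sh,rv]),f"  rows>={rows:.1f}  -> {p.round(1)} {R.as_euler('xyz',degrees=True).round(1)}")
            if k==1: break
    json.dump(dict(p=p.tolist(),q=R.as_quat().tolist()),open("cmd.json","w"))
E
python3 - <<'E'
from plan import *
start=([241.676,521.76,238.714],rotm([180,0,155.144]))
D=rotm([180,0,7.7])
C=cap("scene");print("scanner base",atz(C,(272,268),5),"joints",env.get_obs()["clock"])
# rotate gradually
plan([([260,500,345],rotm([180,0,150])),([400,280,345],rotm([180,0,110])),([480,60,345],rotm([180,0,75])),([520,-110,345],rotm([180,0,42])),([545,-220,290],rotm([180,0,8])),([544.5,-220,175],D)],start)
E
```

```text
scanner base [357.32122807 -40.23922522   5.        ] joints 4.75
-0.172,-0.08,-0.709,-0,-0,0.029   rows>=2.6  -> [260.  500.  345.1] [180.    0.  149.9]
-0.771,-0.401,0,-0,-0,0.111   rows>=3.1  -> [330.  390.  345.1] [180.    0.  129.9]
-0.862,-0.113,0,-0,-0,0.111   rows>=3.1  -> [400.  280.  345.1] [180.   0. 110.]
-0.78,0,0,-0,-0,0.097   rows>=2.8  -> [439.9 170.  345.1] [180.   -0.   92.5]
-0.745,0.235,0,-0,-0,0.097   rows>=2.8  -> [480.   59.9 345.1] [180.   0.  75.]
-0.513,0.275,0,-0,-0,0.092   rows>=2.3  -> [500.  -25.1 345.1] [180.    0.   58.5]
-0.413,0.409,0,-0,-0,0.092   rows>=2.3  -> [ 520.  -109.9  345.1] [180.    0.   41.9]
-0.366,0.657,0.367,-0,-0,0.188   rows>=4.7  -> [ 545.  -219.9  290. ] [180.    0.    8.1]
-0.003,-0,0.767,-0,-0,0.002   rows>=2.8  -> [ 544.5 -220.   175. ] [180.    0.    7.7]
```

```bash

python3 -m jog '[1,-0.172,-0.08,-0.709,0,0,0.029,1,-0.172,-0.08,-0.709,0,0,0.029,1,-0.172,-0.08,-0.709,0,0,0.029]' 20 &&
python3 -m jog '[1,-0.771,-0.401,0,0,0,0.111,1,-0.771,-0.401,0,0,0,0.111,1,-0.771,-0.401,0,0,0,0.111,1,-0.771,-0.401,0,0,0,0.111]' &&
python3 -m jog '[1,-0.862,-0.113,0,0,0,0.111,1,-0.862,-0.113,0,0,0,0.111,1,-0.862,-0.113,0,0,0,0.111,1,-0.862,-0.113,0,0,0,0.111]' &&
python3 -m jog '[1,-0.78,0,0,0,0,0.097,1,-0.78,0,0,0,0,0.097,1,-0.78,0,0,0,0,0.097,1,-0.78,0,0,0,0,0.097]' &&
python3 -m jog '[1,-0.745,0.235,0,0,0,0.097,1,-0.745,0.235,0,0,0,0.097,1,-0.745,0.235,0,0,0,0.097,1,-0.745,0.235,0,0,0,0.097]'
```

```text
clock: 5.0
eef_pos: [260.8, 500.0, 348.6]
tool_rot: [179.8, 0.0, 149.9]
contact_force: [1.1, 0.8, 0.7]
opening: 70.4
finger_force: 0.0
clock: 5.33
eef_pos: [332.8, 386.0, 345.4]
tool_rot: [180.0, 0.1, 129.4]
contact_force: [0.2, -0.3, -0.3]
opening: 43.5
finger_force: 0.0
clock: 5.67
eef_pos: [402.7, 275.9, 345.0]
tool_rot: [180.0, 0.1, 109.5]
contact_force: [0.2, -0.2, 1.0]
opening: 17.1
finger_force: 0.0
clock: 6.0
eef_pos: [441.6, 166.1, 345.0]
tool_rot: [180.0, 0.1, 92.2]
contact_force: [-0.3, -0.1, -0.4]
opening: 0.6
finger_force: 0.0
clock: 6.33
eef_pos: [481.6, 56.4, 344.8]
tool_rot: [180.0, 0.1, 74.8]
contact_force: [0.6, -0.3, 0.2]
opening: 0.6
finger_force: 0.0
```

```bash

python3 -m jog '[1,-0.513,0.275,0,0,0,0.092,1,-0.513,0.275,0,0,0,0.092,1,-0.513,0.275,0,0,0,0.092]' &&
python3 -m jog '[1,-0.413,0.409,0,0,0,0.092,1,-0.413,0.409,0,0,0,0.092,1,-0.413,0.409,0,0,0,0.092]' &&
python3 -m jog '[1,-0.366,0.657,0.367,0,0,0.188,1,-0.366,0.657,0.367,0,0,0.188,1,-0.366,0.657,0.367,0,0,0.188,1,-0.366,0.657,0.367,0,0,0.188,1,-0.366,0.657,0.367,0,0,0.188]' &&
python3 -m jog '[1,-0.003,0,0.767,0,0,0.002,1,-0.003,0,0.767,0,0,0.002,1,-0.003,0,0.767,0,0,0.002,1,-0.003,0,0.767,0,0,0.002]'
python3 - <<'E'
from plan import *
print(env.get_obs()["joint_positions"])
c=cap("top");s=cap("scene")
f=lambda im,x,y:cv2.resize(im[y-50:y+50,x-50:x+50,::-1],(400,400),interpolation=cv2.INTER_CUBIC)
cv2.imwrite("pics/c3.png",np.hstack([f(c["img"],425,165),f(s["img"],400,210)]))
# press path following the arc
H=np.array([717.3,-196.5,145]);u=np.array([np.cos(np.radians(7.7)),np.sin(np.radians(7.7)),0])
W=[]
for q in(.013,.1,.2,.3,.4,.5,.55):
    b=H+u*(-175*np.cos(q)+4*np.sin(q))+np.array([0,0,-175*np.sin(q)-4*np.cos(q)+5]); W.append((b,rotm([180,0,7.7])))
plan(W)
E
```

```text
clock: 6.58
eef_pos: [501.1, -28.4, 344.8]
tool_rot: [179.9, 0.1, 58.1]
contact_force: [-0.6, -0.1, -0.2]
opening: 0.5
finger_force: 0.0
clock: 6.83
eef_pos: [521.1, -113.5, 344.6]
tool_rot: [179.9, 0.1, 41.5]
contact_force: [0.2, 0.5, 0.1]
opening: 0.6
finger_force: 0.0
clock: 7.25
eef_pos: [545.0, -219.8, 287.3]
tool_rot: [-179.8, 0.2, 7.8]
contact_force: [-0.1, 0.4, -0.2]
opening: 0.5
finger_force: 0.0
clock: 7.58
eef_pos: [541.1, -215.6, 167.3]
tool_rot: [-179.5, 0.6, 7.9]
contact_force: [-1.9, 0.5, -1.3]
opening: 0.5
finger_force: 0.0
[-3.34134075e+01  1.59110125e+01  9.40530423e+01  3.73500347e-02
  7.08018065e+01  4.86693672e+01]
-0.004,-0.001,0.208,-0,-0,0   rows>=0.7  -> [ 543.9 -219.9  143.8] [180.    0.    7.7]
0.008,0,0.101,-0,-0,0   rows>=0.4  -> [ 545.1 -219.8  128.6] [180.    0.    7.7]
0.02,0,0.115,-0,-0,0   rows>=0.4  -> [ 548.1 -219.4  111.4] [180.    0.    7.7]
0.032,0,0.113,-0,-0,0   rows>=0.4  -> [ 552.8 -218.7   94.4] [180.    0.    7.7]
0.042,0,0.108,-0,-0,0   rows>=0.4  -> [ 559.1 -217.9   78.2] [180.    0.    7.7]
0.054,0,0.104,-0,-0,0   rows>=0.4  -> [ 567.1 -216.8   62.6] [180.    0.    7.7]
0.03,0,0.05,-0,-0,0   rows>=0.2  -> [ 571.5 -216.2   55.1] [180.    0.    7.7]
```

View pics/c3.png

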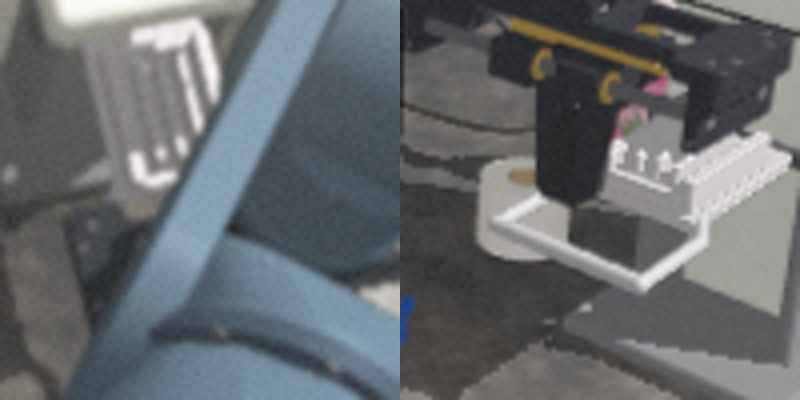

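The fingertips sit centred over the bar, with the gripper's wide body running along it. I press down following the arc.

```bash

python3 -m jog '[1,-0.004,-0.001,0.1,0,0,0,1,-0.004,-0.001,0.208,0,0,0,1,0.004,0,0.26,0,0,0,1,0.004,0,0.309,0,0,0]' &&
python3 -m jog '[1,0.01,0,0.06,0,0,0,1,0.02,0,0.115,0,0,0,1,0.036,0,0.172,0,0,0,1,0.052,0,0.228,0,0,0]' &&
python3 -m jog '[1,0.021,0,0.054,0,0,0,1,0.042,0,0.108,0,0,0,1,0.069,0,0.16,0,0,0,1,0.096,0,0.212,0,0,0]' &&
python3 -m jog '[1,0.015,0,0.025,0,0,0,1,0.03,0,0.05,0,0,0,1,0.03,0,0.05,0,0,0]'
```

```text
clock: 8.02
eef_pos: [547.1, -220.2, 131.0]
tool_rot: [179.9, -0.2, 7.8]
contact_force: [1.2, 1.2, 3.4]
opening: 0.0
finger_force: 1.5
clock: 8.35
eef_pos: [554.1, -219.4, 94.6]
tool_rot: [179.9, -0.1, 7.7]
contact_force: [3.3, -0.5, 3.9]
opening: 0.4
finger_force: 1.9
clock: 8.68
eef_pos: [567.8, -217.5, 62.1]
tool_rot: [179.9, -0.0, 7.7]
contact_force: [2.5, -3.0, 3.7]
opening: 0.6
finger_force: 2.2
clock: 8.93
eef_pos: [571.3, -216.6, 55.3]
tool_rot: [-180.0, 0.1, 7.8]
contact_force: [-2.1, -1.4, 5.8]
opening: 0.9
finger_force: 3.1
```

```bash

python3 -m jog '[1,0.005,0,0.02,0,0,0,1,0.01,0,0.03,0,0,0,1,0.01,0,0.03,0,0,0]'
```

```text
clock: 9.18
eef_pos: [571.7, -216.7, 54.6]
tool_rot: [-180.0, 0.3, 7.8]
contact_force: [-18.2, 2.4, 37.6]
opening: 0.4
finger_force: 18.9
```

```bash

python3 -m jog '[-1,0,0,-0.9,0,0,0,-1,0,0,-0.9,0,0,0,-1,0,0,-0.9,0,0,0,-1,0,0,-0.9,0,0,0]' &&
python3 -m jog '[-1,-0.1,0,-1,0,0,0,-1,-0.1,0,-1,0,0,0,-1,-0.1,0,-1,0,0,0,-1,-0.1,0,-1,0,0,0]'
python3 - <<'E'
from plan import *
C=cap("top")
cs=np.array([(150,15),(310,65),(235,270),(75,210)])/8+[271,212]
W=np.array([atz(C,p,30) for p in cs]);print(W.round(1),W.mean(0))
for a,b in((3,0),(2,1),(0,1),(3,2)): v=W[b]-W[a];print(np.linalg.norm(v).round(1),np.degrees(np.arctan2(v[1],v[0])).round(1))
g=cv2.imread("pics/top0.png");hsv=cv2.cvtColor(g,cv2.COLOR_BGR2HSV)
m=((hsv[...,2]>130)&(hsv[...,1]<60)).astype(np.uint8);n,l,st,ce=cv2.connectedComponentsWithStats(m)
k=l[225:236,292:298].max();print(st[k],ce[k])
ys,xs=np.where(l==k);P=np.array([atz(C,(x,y),30)[:2] for x,y in zip(xs,ys)],np.float32);r=cv2.minAreaRect(P);print(r)
o=env.get_obs();print(o["clock"],o["eef_pos"],o["tool_rot"])
S=cap("scene");
cv2.imwrite("pics/s4.png",cv2.resize(S["img"][150:270,360:480,::-1],(600,600),interpolation=cv2.INTER_CUBIC))
cv2.imwrite("pics/t4.png",cv2.resize(C["img"][100:220,350:470,::-1],(600,600),interpolation=cv2.INTER_CUBIC))
E
```

```text
clock: 9.52
eef_pos: [575.3, -217.1, 192.3]
tool_rot: [179.7, -0.4, 7.7]
contact_force: [2.0, -0.8, 2.5]
opening: 24.7
finger_force: 0.0
clock: 9.85
eef_pos: [558.1, -217.9, 339.1]
tool_rot: [179.9, -0.1, 7.7]
contact_force: [0.8, 0.4, 0.9]
opening: 51.8
finger_force: 0.0
[[535.6  90.2  30. ]
 [517.1  43.1  30. ]
 [457.2  68.9  30. ]
 [478.2 115.3  30. ]] [496.99868698  79.383721    30.        ]
62.7 -23.6
65.3 -23.3
50.6 -111.4
51.0 -114.4
[280 214  30  32 564] [295.56382979 228.68971631]
((497.69281005859375, 80.2532958984375), (55.155696868896484, 66.25169372558594), 65.74485778808594)
9.9 [ 559.36719854 -218.87816915  343.99910165] [179.67048017  -0.39013421   7.73877961]
```

View pics/s4.png

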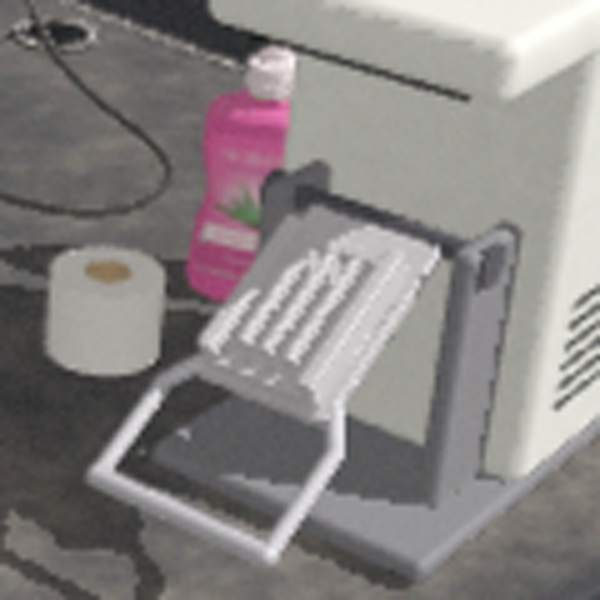

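Dock is out at its stop. In the crop the bar's ends are at (97,473) and (272,553), with the fins in the middle. I move to the block next.

```bash

python3 - <<'E'
from plan import *
S=cap("scene")
L=atz(S,(379.4,244.8),49.8);R=atz(S,(414.4,260.2),49.8);print("bar",L,R,(L+R)/2,np.linalg.norm(L-R),np.degrees(np.arctan2(L[0]-R[0],L[1]-R[1])))
o=env.get_obs();print(o["eef_pos"],o["tool_rot"])
E8=rotm([180,0,-23.8])
plan([([496,79.5,345],E8),([496,79.5,100],E8),([496,79.5,34],E8)],([558.0,-218.2,340.1],rotm([180,0,7.7])))
E
```

```text
bar [ 565.71948861 -169.3416562    49.8       ] [ 581.3499093  -258.49391099   49.8       ] [ 573.53469895 -213.9177836    49.8       ] 90.51206871976409 -9.944188621591705
[ 558.57129961 -218.19127548  337.308544  ] [ 1.79908382e+02 -1.20875159e-01  7.73103333e+00]
-0.048,-0.674,-0.011,0,-0,0.058   rows>=2.4  -> [ 537.3 -119.   341.8] [180.    0.   -2.7]
-0.169,-0.654,-0.011,-0,-0,0.058   rows>=2.4  -> [516.7 -19.8 343.4] [180.    0.  -13.2]
-0.285,-0.613,-0.011,-0,-0,0.059   rows>=2.4  -> [496.   79.5 345. ] [180.    0.  -23.8]
-0,0,0.817,-0,-0,-0   rows>=2.9  -> [496.   79.5 222.5] [180.    0.  -23.8]
-0,0,0.817,-0,-0,-0   rows>=2.9  -> [496.   79.5  99.9] [180.    0.  -23.8]
-0,0,0.44,-0,-0,-0   rows>=1.6  -> [496.   79.5  33.9] [180.    0.  -23.8]
```

```bash

python3 -m jog '[-0.3,-0.048,-0.674,-0.041,0,0,0.058,-0.3,-0.048,-0.674,-0.041,0,0,0.058,-0.3,-0.048,-0.674,-0.041,0,0,0.058]' &&
python3 -m jog '[-0.3,-0.169,-0.654,-0.011,0,0,0.058,-0.3,-0.169,-0.654,-0.011,0,0,0.058,-0.3,-0.169,-0.654,-0.011,0,0,0.058]' &&
python3 -m jog '[-0.3,-0.285,-0.613,-0.011,0,0,0.059,-0.3,-0.285,-0.613,-0.011,0,0,0.059,-0.3,-0.285,-0.613,-0.011,0,0,0.059]' &&
python3 -m jog '[-0.3,0,0,0.817,0,0,0,-0.3,0,0,0.817,0,0,0,-0.3,0,0,0.817,0,0,0]' &&
python3 -m jog '[-0.3,0,0,0.817,0,0,0,-0.3,0,0,0.817,0,0,0,-0.3,0,0,0.817,0,0,0,-0.3,0,0,0.817,0,0,0,-0.3,0,0,0.817,0,0,0]'
python3 - <<'E'
from plan import *
C=cap("top");S=cap("scene");o=env.get_obs();print(o["eef_pos"],o["tool_rot"],o["joint_positions"])
f=lambda im,x,y:cv2.resize(im[y-40:y+40,x-40:x+40,::-1],(400,400),interpolation=cv2.INTER_CUBIC)
cv2.imwrite("pics/c5.png",np.hstack([f(S["img"],292,215),f(C["img"],425,165)]))
E
```

```text
clock: 10.25
eef_pos: [535.5, -114.9, 338.6]
tool_rot: [-179.8, 0.3, -2.8]
contact_force: [0.4, 0.0, 0.5]
opening: 57.3
finger_force: 0.0
clock: 10.5
eef_pos: [514.4, -15.6, 340.3]
tool_rot: [-179.9, 0.4, -13.2]
contact_force: [0.6, -0.4, 0.1]
opening: 57.2
finger_force: 0.0
clock: 10.75
eef_pos: [493.6, 83.1, 342.0]
tool_rot: [180.0, 0.4, -23.9]
contact_force: [-0.3, -0.1, -0.1]
opening: 57.2
finger_force: 0.0
clock: 11.0
eef_pos: [493.9, 80.7, 218.4]
tool_rot: [179.9, 0.2, -23.7]
contact_force: [1.3, 0.7, -0.7]
opening: 57.0
finger_force: 0.0
clock: 11.42
eef_pos: [492.3, 79.9, 96.5]
tool_rot: [179.8, 0.5, -23.8]
contact_force: [0.5, 0.1, 0.3]
opening: 57.1
finger_force: 0.0
[496.74404606  79.55980268 101.15474235] [-1.79984869e+02 -4.27101061e-02 -2.37654262e+01] [-4.44284385e+00  1.12411548e+01  1.08655017e+02  1.69246285e-04
  6.00585177e+01  1.09322492e+02]
```

View pics/c5.png

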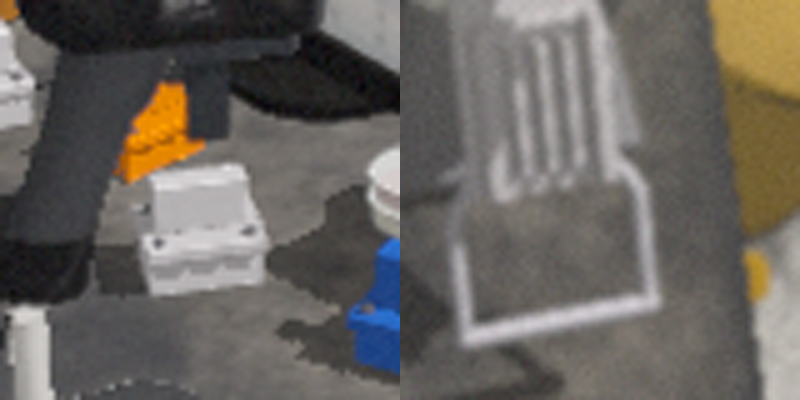

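```bash
cat >> h.py <<'E'
def dockT(v):
    # v=[hx,hy,yaw_deg,q] -> H, Rd
    Rd=(Ro.from_euler('z',v[2],degrees=True)*Ro.from_euler('y',-v[3])).as_matrix()
    return np.array([v[0],v[1],145.]),Rd
def dpt(v,x,y,z):   # point in dock_seat frame -> world
    H,Rd=dockT(v); return H+Rd@np.array([x-65.,y,z])
E
python3 - <<'E'
from plan import *
from scipy.optimize import least_squares
C={"top":cap("top"),"scene":cap("scene")}
ob=[("top",-45,(398.4,192.4),1),("top",45,None,1)]
ob=[("top",45,(398.4,192.4)),("top",-45,(435.6,185.0)),("scene",45,(379.4,244.8)),("scene",-45,(414.4,260.2))]
def res(v):
    r=[]
    for n,y,p in ob: r+=list(proj(C[n],dpt(v,-110,y,-4))-p)
    return np.r_[r,(v[3]-.55)*300]
s=least_squares(res,[717,-196,7.7,.55]);v=s.x;print(v.round(3),s.fun.round(2),"bar",dpt(v,-110,0,-4).round(1),"seat",dpt(v,0,0,0).round(1))
for n in C:
    print(n,"tri seat net",[ (q["position"],q["p"]) for q in env.place_of("dock_seat",n)[:2]],"pred",proj(C[n],dpt(v,0,0,0)), "bar",[(q["position"],q["p"]) for q in env.place_of("bar_mid",n)[:2]],proj(C[n],dpt(v,-110,0,-4)))
    g=cv2.cvtColor(C[n]["img"],cv2.COLOR_RGB2GRAY).astype(np.float32)
    ys=np.arange(-34,34.1,2);xs=np.arange(-26,27,2)
    P=np.array([[proj(C[n],dpt(v,x,y,20)) for x in xs] for y in ys],np.float32)
    I=cv2.remap(g,P[...,0],P[...,1],cv2.INTER_LINEAR).mean(1)
    print(" ".join(f"{y:.0f}:{i:.0f}" for y,i in zip(ys,I)))
    xs=np.arange(-70,60.1,3)
    for z,yy in((20,np.arange(-23.5,-21,1.)),(20,np.arange(11,14,1.))):
        P=np.array([[proj(C[n],dpt(v,x,y,z)) for y in yy] for x in xs],np.float32)
        print("  x",yy[0]," ".join(f"{x:.0f}:{i:.0f}" for x,i in zip(xs,cv2.remap(g,P[...,0],P[...,1],cv2.INTER_LINEAR).mean(1))))
E
```

```text
[ 7.17518e+02 -1.94672e+02  8.50100e+00  5.49000e-01] [-0.18  0.34 -0.98 -0.08  0.7   0.38  0.06  0.8  -0.28] bar [ 571.9 -216.4   50.3] seat [ 662.7 -202.9  111.1]
top tri seat net [([409.6, 147.2], 0.71)] pred [411.35826094 144.57698924] bar [([415.9, 191.8], 0.84)] [416.45949531 188.81969771]
-34:143 -32:152 -30:166 -28:177 -26:177 -24:163 -22:137 -20:117 -18:116 -16:133 -14:154 -12:159 -10:142 -8:121 -6:117 -4:133 -2:153 0:159 2:141 4:121 6:116 8:130 10:148 12:153 14:139 16:120 18:115 20:122 22:132 24:136 26:136 28:131 30:120 32:114 34:116
  x -23.5 -70:96 -67:95 -64:94 -61:91 -58:90 -55:96 -52:101 -49:104 -46:107 -43:111 -40:126 -37:144 -34:143 -31:146 -28:150 -25:151 -22:150 -19:148 -16:141 -13:142 -10:141 -7:144 -4:146 -1:147 2:146 5:146 8:140 11:138 14:139 17:142 20:143 23:145 26:144 29:143 32:137 35:139 38:157 41:177 44:188 47:184 50:184 53:182 56:165 59:146
  x 11.0 -70:95 -67:95 -64:97 -61:100 -58:102 -55:109 -52:115 -49:115 -46:118 -43:114 -40:117 -37:130 -34:138 -31:138 -28:151 -25:152 -22:148 -19:155 -16:163 -13:167 -10:164 -7:159 -4:154 -1:151 2:155 5:162 8:165 11:162 
[... 477 characters left out ...]
60 24:164 26:155 28:146 30:132 32:111 34:101
  x -23.5 -70:84 -67:86 -64:86 -61:84 -58:93 -55:119 -52:132 -49:130 -46:135 -43:131 -40:165 -37:180 -34:186 -31:180 -28:180 -25:184 -22:178 -19:178 -16:180 -13:178 -10:179 -7:181 -4:181 -1:179 2:180 5:179 8:176 11:176 14:178 17:176 20:176 23:176 26:172 29:181 32:181 35:182 38:185 41:188 44:188 47:155 50:89 53:84 56:114 59:149
  x 11.0 -70:58 -67:59 -64:60 -61:59 -58:65 -55:121 -52:134 -49:131 -46:148 -43:150 -40:142 -37:134 -34:134 -31:172 -28:206 -25:204 -22:203 -19:202 -16:205 -13:201 -10:204 -7:204 -4:204 -1:205 2:202 5:203 8:204 11:201 14:193 17:168 20:148 23:147 26:142 29:137 32:138 35:137 38:138 41:138 44:138 47:116 50:71 53:60 56:86 59:148
```

```bash

python3 -m jog '[-0.3,0,0,0.44,0,0,0,-0.3,0,0,0.44,0,0,0,-0.3,0,0,0.44,0,0,0,-0.3,0,0,0.44,0,0,0]' 30 &&
python3 -m jog '[1,0,0,0,0,0,0,1,0,0,0,0,0,0,1,0,0,0,0,0,0,1,0,0,0,0,0,0,1,0,0,0,0,0,0]' 30
python3 -m jog '[1,0,0,0,0,0,0,1,0,0,0,0,0,0,1,0,0,0,0,0,0]' 30
python3 - <<'E'
from plan import *
C={"top":cap("top"),"scene":cap("scene")}
v=[717.5,-194.7,8.5,.549]
for n in C:
    g=cv2.cvtColor(C[n]["img"],cv2.COLOR_RGB2GRAY).astype(np.float32)
    ys=np.arange(-17.5,17.6,.25)
    for x0 in(-24,-14,-4,6,12):
        P=np.array([[proj(C[n],dpt(v,x,y,20)) for x in x0+np.arange(-4,5,1)] for y in ys],np.float32)
        I=cv2.remap(g,P[...,0],P[...,1],cv2.INTER_LINEAR).mean(1); r=[]
        for c in(-12,0,12):
            k=abs(ys-c)<5.5; w=np.clip(I[k]-np.percentile(I[k],50),0,None); r.append(round(float((ys[k]*w).sum()/w.sum()-c),2))
        print(n,x0,r)
E
```

```text
clock: 12.15
eef_pos: [495.7, 79.5, 34.0]
tool_rot: [180.0, 0.1, -23.8]
contact_force: [-0.1, 0.0, -0.2]
opening: 57.3
finger_force: 0.0
clock: 12.57
eef_pos: [496.5, 79.5, 34.7]
tool_rot: [-180.0, -0.1, -23.8]
contact_force: [-0.5, -0.4, 0.3]
opening: 26.4
finger_force: 0.0
clock: 12.82
eef_pos: [496.5, 79.7, 34.4]
tool_rot: [-180.0, -0.0, -23.8]
contact_force: [0.1, 3.1, 3.7]
opening: 18.0
finger_force: 30.0
top -24 [-0.1, -0.12, -0.01]
top -14 [-0.3, -0.24, -0.22]
top -4 [-0.38, -0.55, -0.26]
top 6 [-0.59, -0.51, -0.58]
top 12 [-0.6, -0.55, -0.65]
scene -24 [0.24, 0.43, 0.02]
scene -14 [0.17, -0.09, 0.24]
scene -4 [0.24, -0.07, -0.36]
scene 6 [-0.34, -0.19, -0.31]
scene 12 [-0.18, -0.1, -0.72]
```

```bash

python3 -m jog '[1,0,0,-0.08,0,0,0,1,0,0,-0.08,0,0,0]' 30 &&
python3 -m jog '[1,0,0,0,0,0,-0.18,1,0,0,0,0,0,-0.18,1,0,0,0,0,0,-0.18,1,0,0,0,0,0,-0.18,1,0,0,0,0,0,-0.18]' &&
python3 -m jog '[1,0,0,0,0,0,-0.18,1,0,0,0,0,0,-0.18,1,0,0,0,0,0,-0.18,1,0,0,0,0,0,-0.18,1,0,0,0,0,0,-0.18]'
python3 - <<'E'
from plan import *
S=cap("scene");o=env.get_obs();print(o["eef_pos"],o["tool_rot"],o["clock"])
cv2.imwrite("pics/c6.png",cv2.resize(S["img"][185:245,262:322,::-1],(600,600),interpolation=cv2.INTER_CUBIC))
E
```

```text
clock: 13.08
eef_pos: [496.4, 79.4, 46.6]
tool_rot: [180.0, -0.0, -23.8]
contact_force: [1.0, -0.0, -2.2]
opening: 18.0
finger_force: 30.0
clock: 13.5
eef_pos: [495.3, 79.4, 45.0]
tool_rot: [-180.0, 0.1, 9.0]
contact_force: [-1.0, 0.7, -3.0]
opening: 17.7
finger_force: 30.0
clock: 13.92
eef_pos: [495.3, 79.4, 44.9]
tool_rot: [-179.9, 0.1, 41.4]
contact_force: [-0.2, 0.2, -3.3]
opening: 17.8
finger_force: 30.0
[495.23467181  79.44541138  44.93907062] [-1.79937969e+02  7.75411639e-02  4.14625850e+01] 13.9667
```

View pics/c6.png

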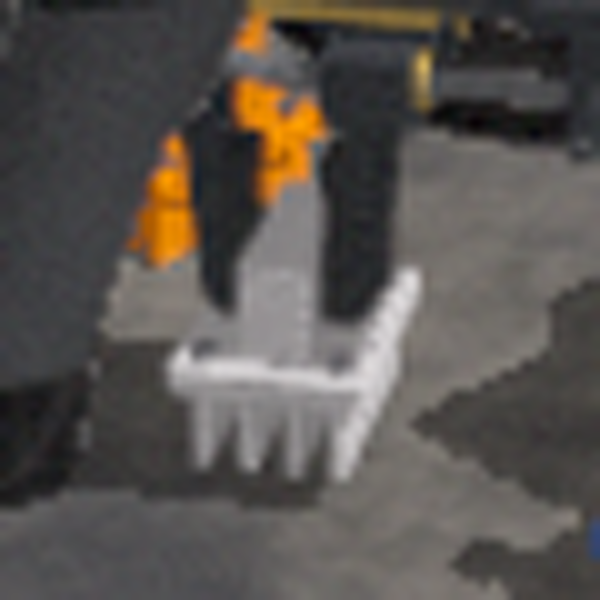

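Four thin fins are clearly visible on the held block, so it is the right one. I carry it over to the dock.

```bash

python3 - <<'E'
from plan import *
o=env.get_obs()
seat=np.array([662.3,-203.2,110.9]);Rd=Ro.from_euler('z',7.7,degrees=True)*Ro.from_euler('y',-.55)
T=Rd*Ro.from_euler('x',180,degrees=True); zd=Rd.apply([0,0,1]);print(zd,T.as_euler('xyz',degrees=True))
A=rotm([180,0,41.3])
tgt=lambda h:(seat+zd*(34.4+h),T)
from scipy.spatial.transform import Slerp
S=Slerp([0,1],Ro.concatenate([A,T]))
plan([([495.2,79.4,195],A),([497,70,345],A),([512,-20,345],S(.4)),([525,-120,340],S(.8)),tgt(200),tgt(80),tgt(40)],([495.2,79.4,44.9],A))
E
```

```text
[-0.51797426 -0.07003287  0.85252452] [180.         -31.51267873   7.7       ]
0,0,-0.5,0,0,0   rows>=1.8  -> [495.2  79.4 119.9] [180.    0.   41.3]
0,0,-0.501,0,0,0   rows>=1.8  -> [495.2  79.4 195. ] [180.    0.   41.3]
-0.016,0.027,-0.5,0,0,0   rows>=1.8  -> [496.1  74.8 270. ] [180.    0.   41.3]
-0.016,0.028,-0.5,0,0,0   rows>=1.8  -> [497.  70. 345.] [180.    0.   41.3]
-0.321,0.517,0,-0.021,0.068,0.073   rows>=2.6  -> [512. -20. 345.] [177.6 -12.6  28.4]
-0.242,0.628,0.007,-0.02,0.068,0.073   rows>=2.6  -> [ 525.1 -120.   340. ] [178.4 -25.3  15. ]
-0.146,0.664,0.165,-0.01,0.034,0.036   rows>=2.5  -> [ 540.9 -219.5  310.8] [-180.   -31.5    7.7]
-0,0.001,0.8,-0,-0,-0   rows>=2.9  -> [ 603.1 -211.2  208.5] [-180.   -31.5    7.7]
-0,0,0.267,-0,-0,-0   rows>=1.0  -> [ 623.8 -208.4  174.3] [-180.   -31.5    7.7]
```

```bash

python3 -m jog '[1,0,0,-1,0,0,0,1,0,0,-1,0,0,0,1,0,0,-1,0,0,0,1,0,0,-1,0,0,0]' 30 &&
python3 -m jog '[1,-0.032,0.055,-1,0,0,0,1,-0.032,0.055,-1,0,0,0,1,-0.032,0.055,-1,0,0,0,1,-0.032,0.055,-1,0,0,0]' &&
python3 -m jog '[1,-0.321,0.517,0,-0.021,0.068,0.073,1,-0.321,0.517,0,-0.021,0.068,0.073,1,-0.321,0.517,0,-0.021,0.068,0.073]' &&
python3 -m jog '[1,-0.242,0.628,0.007,-0.02,0.068,0.073,1,-0.242,0.628,0.007,-0.02,0.068,0.073,1,-0.242,0.628,0.007,-0.02,0.068,0.073]' &&
python3 -m jog '[1,-0.146,0.664,0.165,-0.01,0.034,0.036,1,-0.146,0.664,0.165,-0.01,0.034,0.036,1,-0.146,0.664,0.165,-0.01,0.034,0.036,1,-0.146,0.664,0.165,-0.01,0.034,0.036]'
python3 -c "
from h import *
cap('top');o=env.get_obs();print(o['eef_pos'],o['tool_rot'],o['joint_positions'].round(1))"
```

```text
clock: 14.3
eef_pos: [497.3, 79.4, 199.4]
tool_rot: [179.8, -0.1, 40.9]
contact_force: [1.8, 0.3, -2.1]
opening: 17.8
finger_force: 30.0
clock: 14.63
eef_pos: [498.7, 69.8, 350.1]
tool_rot: [179.8, -0.2, 40.9]
contact_force: [1.8, -0.3, -2.9]
opening: 17.5
finger_force: 30.0
clock: 14.88
eef_pos: [512.8, -24.7, 345.7]
tool_rot: [177.4, -12.7, 27.6]
contact_force: [0.2, 0.4, -3.7]
opening: 17.4
finger_force: 30.0
clock: 15.13
eef_pos: [524.1, -124.0, 339.4]
tool_rot: [178.4, -25.4, 14.1]
contact_force: [-0.2, 0.3, -3.5]
opening: 17.8
finger_force: 30.0
clock: 15.47
eef_pos: [538.7, -223.6, 308.1]
tool_rot: [-179.7, -31.3, 6.9]
contact_force: [-0.3, 0.3, -3.1]
opening: 17.5
finger_force: 30.0
[ 539.07567678 -221.46627011  309.04196055] [-179.68027142  -31.33582024    6.98748595] [-47.9  -7.6 107.5  28.5  64.1  26. ]
```

```bash
cat > dk.py <<'E'
from plan import *
seat=np.array([662.3,-203.2,110.9]);Rd=Ro.from_euler('z',7.7,degrees=True)*Ro.from_euler('y',-.55)
T=Rd*Ro.from_euler('x',180,degrees=True); zd=Rd.apply([0,0,1])
def tgt(h,dx=0,dy=0): return (seat+zd*(34.4+h)+Rd.apply([dx,dy,0]),T)
def meas(n=1):
    for i in range(n): cap("top")
    o=env.get_obs(); p=np.array(o["eef_pos"]);R=rotm(o["tool_rot"])
    l=Rd.inv().apply(p-seat); print("dock frame TCP rel home:",(l-[0,0,34.4]).round(2),"rot err deg",np.degrees((T.inv()*R).as_rotvec()).round(2),"F dock",Rd.inv().apply(o["contact_force"]).round(1),"clk",round(o["clock"],2),"J",np.round(o["joint_positions"],0),"grip",round(o["opening"],1),round(o["finger_force"],1))
    return p,R
E
python3 -m jog '[1,0,0,0,0,0,0,1,0,0,0,0,0,0]' >/dev/null
python3 - <<'E'
from dk import *
p,R=meas(); plan([tgt(120),tgt(50)],(p,R))
E
```

```text
dock frame TCP rel home: [  0.33   1.22 201.07] rot err deg [-0.05  0.01  0.19] F dock [-1.1 -0.1 -2. ] clk 15.73 J [-48.  -8. 107.  28.  64.  26.] grip 17.6 30.0
-0.002,0.008,0.54,0,-0,-0.001   rows>=1.9  -> [ 582.3 -214.1  242.6] [180.  -31.5   7.7]
-0,-0.001,0.467,0,-0,-0   rows>=1.7  -> [ 618.6 -209.1  182.9] [180.  -31.5   7.7]
```

```bash

python3 -m jog '[1,-0.002,0.008,0.54,0,0,-0.001,1,-0.002,0.008,0.54,0,0,-0.001,1,-0.002,0.008,0.54,0,0,-0.001]' &&
python3 -m jog '[1,0,0,0.467,0,0,0,1,0,0,0.467,0,0,0,1,0,0,0.467,0,0,0,1,0,0,0.467,0,0,0,1,0,0,0.467,0,0,0]' | tail -4
python3 - <<'E'
from dk import *
p,R=meas(); plan([tgt(30)],(p,R))
S=cap("scene")
cv2.imwrite("pics/c7.png",cv2.resize(S["img"][155:255,365:465,::-1],(800,600) if 0 else (600,600),interpolation=cv2.INTER_CUBIC))
E
```

```text
clock: 15.98
eef_pos: [581.3, -211.1, 234.4]
tool_rot: [-179.5, -31.1, 7.5]
contact_force: [-1.6, 1.3, -4.3]
opening: 17.6
finger_force: 30.0
tool_rot: [179.8, -31.6, 7.7]
contact_force: [0.6, -0.1, -2.1]
opening: 17.7
finger_force: 30.0
dock frame TCP rel home: [ 1.81 -1.84 52.1 ] rot err deg [-0.21  0.17 -0.04] F dock [-1.8 -0.3 -1.9] clk 16.45 J [-40.   9. 106.  32.  47.  24.] grip 17.6 30.0
-0.012,-0.013,0.147,0.001,-0.001,0   rows>=0.5  -> [ 629.  -207.7  165.9] [179.9 -31.5   7.8]
```

View pics/c7.png

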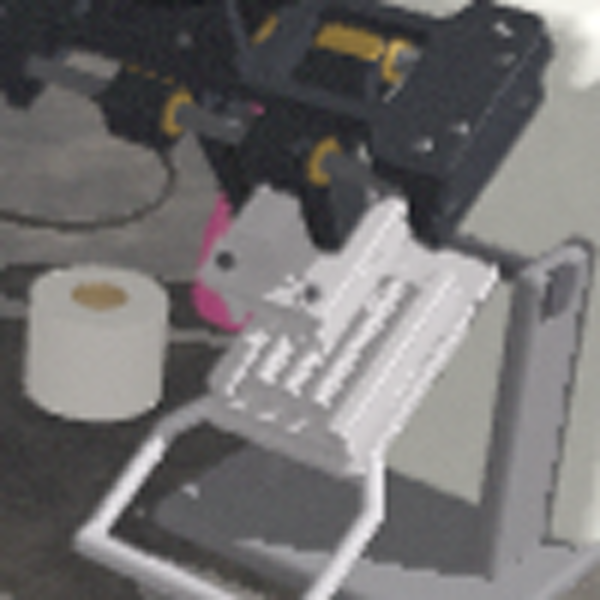

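The block sits above the dock, aligned and tilted, with its fins just over the dock's. I let the arm settle and fine-align before going in.

```bash

python3 -m jog '[1,0,0,0.147,0,0,0,1,0,0,0.147,0,0,0,1,0,0,0.147,0,0,0,1,0,0,0.147,0,0,0]' | tail -3
python3 -c "
from dk import *
for i in range(5): p,R=meas()
plan([tgt(27)],(p,R))"
```

```text
contact_force: [-0.3, 0.5, -3.2]
opening: 17.8
finger_force: 30.0
dock frame TCP rel home: [ 0.67 -1.98 29.31] rot err deg [-0.17  0.1   0.04] F dock [-1.2 -0.7 -2.8] clk 16.88 J [-39.  12. 105.  33.  45.  23.] grip 17.9 30.0
dock frame TCP rel home: [ 0.61 -1.99 29.22] rot err deg [-0.18  0.09  0.04] F dock [-1.1 -0.1 -2.2] clk 16.93 J [-39.  12. 105.  33.  45.  23.] grip 18.0 30.0
dock frame TCP rel home: [ 0.5  -1.93 29.06] rot err deg [-0.17  0.09  0.04] F dock [-0.8  0.1 -2.3] clk 16.98 J [-39.  12. 105.  33.  45.  23.] grip 18.1 30.0
dock frame TCP rel home: [ 0.39 -1.89 28.89] rot err deg [-0.16  0.07  0.04] F dock [-1.2  0.6 -1.8] clk 17.03 J [-39.  12. 105.  33.  45.  23.] grip 17.7 30.0
dock frame TCP rel home: [ 0.27 -1.81 28.72] rot err deg [-0.15  0.06  0.04] F dock [-2.4  0.8 -1.9] clk 17.08 J [-39.  12. 105.  33.  45.  23.] grip 17.5 30.0
-0.002,-0.012,0.011,0.001,-0,-0   rows>=0.1  -> [ 630.4 -207.5  163.3] [-179.9  -31.6    7.6]
```

```bash

python3 -m jog '[1,0,-0.012,0.035,0,0,0,1,0,-0.012,0.035,0,0,0,1,0,-0.012,0.035,0,0,0,1,0,-0.012,0.035,0,0,0]' | tail -3
python3 -c "
from dk import *
for i in range(3): p,R=meas()
"
python3 -m jog '[1,0,0,0.02,0,0,0,1,0,0,0.04,0,0,0,1,0,0,0.04,0,0,0,1,0,0,0.04,0,0,0]' | tail -3
python3 -c "
from dk import *
for i in range(3): p,R=meas()
"
```

```text
contact_force: [0.2, -0.5, -2.9]
opening: 17.8
finger_force: 30.0
dock frame TCP rel home: [-0.31  0.47 22.59] rot err deg [-0.08  0.    0.06] F dock [-1.6  0.2 -2.7] clk 17.47 J [-39.  13. 105.  33.  44.  23.] grip 17.7 30.0
dock frame TCP rel home: [-0.22  0.4  22.67] rot err deg [-0.09  0.01  0.06] F dock [-2.7  0.2 -2.5] clk 17.52 J [-39.  13. 105.  33.  44.  23.] grip 17.7 30.0
dock frame TCP rel home: [-0.19  0.34 22.71] rot err deg [-0.1   0.02  0.06] F dock [-1.1  0.3 -2.7] clk 17.57 J [-39.  13. 105.  33.  44.  23.] grip 17.5 30.0
contact_force: [-0.4, -0.5, -3.3]
opening: 18.1
finger_force: 30.0
dock frame TCP rel home: [-0.37  0.43 16.54] rot err deg [-0.08  0.    0.07] F dock [-1.3  0.1 -2.4] clk 17.95 J [-39.  13. 105.  33.  44.  23.] grip 17.2 30.0
dock frame TCP rel home: [-0.25  0.4  16.65] rot err deg [-0.09  0.01  0.06] F dock [-1.5 -0.1 -2.5] clk 18.0 J [-39.  13. 105.  33.  44.  23.] grip 17.7 30.0
dock frame TCP rel home: [-0.22  0.34 16.72] rot err deg [-0.1   0.02  0.06] F dock [-1.3  0.5 -2.5] clk 18.05 J [-39.  13. 105.  33.  44.  23.] grip 17.6 30.0
```

```bash

python3 -m jog '[1,0,0,0.02,0,0,0,1,0,0,0.04,0,0,0,1,0,0,0.04,0,0,0]' | tail -3
python3 -c "
from dk import *
for i in range(2): p,R=meas()
"
python3 -m jog '[1,0,0,0.02,0,0,0,1,0,0,0.04,0,0,0,1,0,0,0.04,0,0,0]' | tail -3
python3 -c "
from dk import *
for i in range(2): p,R=meas()
"
```

```text
contact_force: [-0.6, -0.4, -3.3]
opening: 17.9
finger_force: 30.0
dock frame TCP rel home: [-0.57  0.57 10.32] rot err deg [-0.07 -0.02  0.07] F dock [-2.4  0.2 -2.4] clk 18.35 J [-38.  14. 105.  33.  43.  23.] grip 17.9 30.0
dock frame TCP rel home: [-0.44  0.5  10.46] rot err deg [-0.07 -0.01  0.06] F dock [-0.6 -0.9 -1.9] clk 18.4 J [-38.  14. 105.  33.  43.  23.] grip 17.5 30.0
contact_force: [-0.8, -0.2, -3.5]
opening: 17.4
finger_force: 30.0
dock frame TCP rel home: [-0.51  0.54  4.34] rot err deg [-0.07 -0.01  0.07] F dock [-0.8  0.7 -1.9] clk 18.7 J [-38.  15. 105.  34.  42.  23.] grip 17.4 30.0
dock frame TCP rel home: [-0.4   0.45  4.52] rot err deg [-0.08 -0.    0.07] F dock [-1.9 -0.4 -2.2] clk 18.75 J [-38.  15. 105.  34.  42.  23.] grip 17.5 30.0
```

Sliding in freely. I continue gently to the floor, watching the force.

```bash

python3 -m jog '[1,0,0,0.01,0,0,0,1,0,0,0.02,0,0,0,1,0,0,0.02,0,0,0]' | tail -3
python3 -c "
from dk import *
p,R=meas()
"
python3 -m jog '[1,0,0,0.01,0,0,0,1,0,0,0.01,0,0,0]' | tail -3
python3 -c "
from dk import *
p,R=meas()
"
```

```text
contact_force: [0.1, -0.1, -2.8]
opening: 17.8
finger_force: 30.0
dock frame TCP rel home: [-0.34  0.38  1.58] rot err deg [-0.09  0.    0.07] F dock [-2.   0.4 -2.7] clk 19.05 J [-38.  15. 105.  34.  42.  23.] grip 17.7 30.0
contact_force: [-0.5, -0.1, -2.4]
opening: 17.3
finger_force: 30.0
dock frame TCP rel home: [-0.28  0.37  0.14] rot err deg [-0.09  0.01  0.07] F dock [-0.5 -0.5 -3. ] clk 19.27 J [-38.  15. 104.  34.  42.  23.] grip 17.8 30.0
```

```bash

python3 -m jog '[1,0,0,0.007,0,0,0,1,0,0,0.01,0,0,0]' | grep force
python3 -c "
from dk import *
p,R=meas()
"
python3 -m jog '[1,0,0,0.005,0,0,0,1,0,0,0.007,0,0,0]' | grep force
python3 -c "
from dk import *
p,R=meas()
"
```

```text
contact_force: [-18.5, 0.8, 13.2]
finger_force: 30.0
dock frame TCP rel home: [-0.14  0.29 -0.32] rot err deg [-0.08 -0.    0.01] F dock [-6.4  2.5 11.4] clk 19.48 J [-38.  15. 104.  34.  42.  23.] grip 17.5 30.0
contact_force: [-27.4, 3.4, 21.3]
finger_force: 30.0
dock frame TCP rel home: [-0.07  0.25 -0.39] rot err deg [-0.06 -0.01 -0.03] F dock [-9.8  6.3 25.8] clk 19.7 J [-38.  15. 104.  34.  42.  23.] grip 17.8 30.0
```

```bash

python3 -m jog '[1,0,0,-0.01,0,0,0]' | grep force
python3 -m jog '[0,0,0,0,0,0,0,0,0,0,0,0,0,0,0,0,0,0,0,0,0,0,0,0,0,0,0,0,0,0,0,0,0,0,0]'
python3 -m jog '[0,0,0,-0.1,0,0,0,0,0,0,-0.3,0,0,0,0,0,0,-0.5,0,0,0,0,0,0,-0.8,0,0,0,0,0,0,-0.8,0,0,0]'
python3 - <<'E'
from dk import *
meas()
C={n:cap(n) for n in("scene","top")}
for n in C: print(n,[(np.round(q["position"],1),round(q["p"],2)) for q in env.place_of("block_mid",n)[:6]],"pred",proj(C[n],seat+zd*29))
cv2.imwrite("pics/c8.png",cv2.resize(C["scene"]["img"][155:255,365:465,::-1],(600,600),interpolation=cv2.INTER_CUBIC))
E
```

```text
contact_force: [0.3, 0.1, -3.5]
finger_force: 30.0
clock: 20.2
eef_pos: [644.9, -205.3, 139.5]
tool_rot: [179.9, -31.5, 7.6]
contact_force: [-0.3, 0.4, -0.7]
opening: 44.1
finger_force: 0.0
clock: 20.62
eef_pos: [583.0, -215.5, 248.6]
tool_rot: [179.5, -31.9, 7.8]
contact_force: [1.0, -0.8, 1.2]
opening: 44.0
finger_force: 0.0
dock frame TCP rel home: [  2.94  -1.43 123.38] rot err deg [-0.44  0.32 -0.07] F dock [ 0.7  0.2 -0.2] clk 20.67 J [-43.   0. 107.  30.  54.  25.] grip 43.7 0.0
scene [(array([419.9, 208.1]), 0.81), (array([213.3, 201.3]), 0.73), (array([282. , 196.9]), 0.63), (array([338.3, 233.4]), 0.58), (array([324.5, 294. ]), 0.57)] pred [419.30707355 206.88001492]
top [(array([240.3, 211.6]), 0.93), (array([417. , 151.1]), 0.92), (array([350.8, 207. ]), 0.78), (array([204.9, 282.1]), 0.7), (array([417.5, 274.3]), 0.6)] pred [415.2719064  147.19353267]
```

View pics/c8.png

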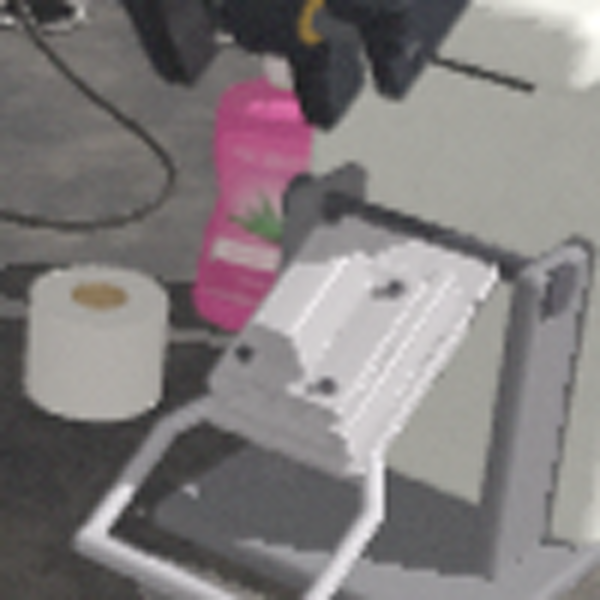

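The block is seated flush between the cheeks, plate on the fins. Next I check the room round the bar (the orange look-alike in front) and plan the bar grip.

```bash

python3 - <<'E'
from dk import *
C={n:cap(n) for n in("scene","top")}
print("orange",atz(C["top"],(418.5,273.5),29),atz(C["scene"],(323.5,292),29))
g=C["top"]["img"];hsv=cv2.cvtColor(g,cv2.COLOR_RGB2HSV)
m=((hsv[...,1]>150)&(hsv[...,0]<20)).astype(np.uint8);m[:,:390]=0;m[:240]=0
ys,xs=np.where(m);print(len(xs),[atz(C["top"],(x,y),30)[:2].round() for x,y in((xs.min(),ys.mean()),(xs.max(),ys.mean()),(xs.mean(),ys.min()),(xs.mean(),ys.max()))])
p,R=meas()
u=np.array([np.cos(np.radians(7.7)),np.sin(np.radians(7.7)),0]);k=np.array([0,0,1.]);yd=np.array([-u[1],u[0],0])
bar=seat+Rd.apply([-110,0,-4]);print("bar",bar)
def G(t,s):  # lean t deg
    z=np.sin(np.radians(t))*u-np.cos(np.radians(t))*k; y=s*(np.cos(np.radians(t))*u+np.sin(np.radians(t))*k)
    return Ro.from_matrix(np.stack([np.cross(y,z),y,z],1))
for t in(44,48):
  for s in(1,-1):
    Q=G(t,s);z=Q.as_matrix()[:,2];print(t,s,Q.as_euler('xyz',degrees=True).round(1),"angle from now",np.degrees((R.inv()*Q).magnitude()).round(1),"pre130",(bar-118*z).round(1))
E
```

```text
orange [ 373.98902557 -202.42449102   29.        ] [ 377.91043323 -200.76555064   29.        ]
7 [array([ 387., -167.]), array([ 386., -186.]), array([ 412., -178.]), array([ 368., -173.])]
dock frame TCP rel home: [ -1.29   1.26 117.67] rot err deg [ 0.03 -0.09  0.1 ] F dock [-0.2  0.6  0. ] clk 21.02 J [-43.   1. 108.  30.  54.  25.] grip 43.5 0.0
bar [ 571.43977439 -215.48478448   49.99430673]
44 1 [136.    0.   97.7] angle from now 90.8 pre130 [ 490.2 -226.5  134.9]
44 -1 [-136.     0.   -82.3] angle from now 90.6 pre130 [ 490.2 -226.5  134.9]
48 1 [132.    0.   97.7] angle from now 91.3 pre130 [ 484.5 -227.2  129. ]
48 -1 [-132.     0.   -82.3] angle from now 91.1 pre130 [ 484.5 -227.2  129. ]
```

```bash
cat >> dk.py <<'E'
u=np.array([np.cos(np.radians(7.7)),np.sin(np.radians(7.7)),0]);k3=np.array([0,0,1.])
def G(t,s=1):
    z=np.sin(np.radians(t))*u-np.cos(np.radians(t))*k3; y=s*(np.cos(np.radians(t))*u+np.sin(np.radians(t))*k3)
    return Ro.from_matrix(np.stack([np.cross(y,z),y,z],1))
H0=seat+Rd.apply([65,0,0])
def barp(q,dx=0,dz=0,t0=46,d=12):   # TCP pose holding the bar at dock angle q, tool fixed in dock
    Rq=Ro.from_euler('z',7.7,degrees=True)*Ro.from_euler('y',-q)
    Q=G(t0-np.degrees(.55-q)); b=H0+Rq.apply([-175+dx,0,-4+dz]); return (b+d*Q.as_matrix()[:,2],Q)
E
python3 - <<'E'
from dk import *
from scipy.spatial.transform import Slerp
p,R=meas(); Q=G(46); S=Slerp([0,1],Ro.concatenate([R,Q])); z=Q.as_matrix()[:,2]
g,_=barp(.55)
plan([([530,-222,280],S(.3)),([505,-225,290],S(.65)),([495,-226,240],Q),(g-130*z,Q),(g-40*z,Q)],(p,R))
E
```

```text
dock frame TCP rel home: [ -1.15   1.15 117.84] rot err deg [ 0.02 -0.08  0.1 ] F dock [-0.  -0.3 -0.4] clk 21.07 J [-43.   1. 108.  30.  54.  25.] grip 44.0 0.0
-0.163,0.014,-0.412,-0.019,0.019,-0.149   rows>=3.8  -> [ 530.  -222.   280.1] [160.1 -30.2  39.1]
-0.089,-0.041,-0.151,-0.022,0.022,-0.174   rows>=4.4  -> [ 505.  -224.9  290. ] [142.5 -18.3  71.3]
-0.131,-0.236,0.207,-0.023,0.022,-0.175   rows>=4.5  -> [ 495. -226.  240.] [1.34e+02 1.00e-01 9.77e+01]
0.002,-0.554,0.463,0,0,0   rows>=2.6  -> [ 487.4 -226.9  131.9] [1.34e+02 1.00e-01 9.77e+01]
0.001,-0,0.6,0,0,0   rows>=2.2  -> [ 551.6 -218.2   69.5] [1.34e+02 1.00e-01 9.77e+01]
```

```bash

python3 -m jog '[0.3,-0.163,0.014,-0.412,-0.019,0.019,-0.149,0.3,-0.163,0.014,-0.412,-0.019,0.019,-0.149,0.3,-0.163,0.014,-0.412,-0.019,0.019,-0.149,0.3,-0.163,0.014,-0.412,-0.019,0.019,-0.149]' &&
python3 -m jog '[0.3,-0.089,-0.041,-0.151,-0.022,0.022,-0.174,0.3,-0.089,-0.041,-0.151,-0.022,0.022,-0.174,0.3,-0.089,-0.041,-0.151,-0.022,0.022,-0.174,0.3,-0.089,-0.041,-0.151,-0.022,0.022,-0.174,0.3,-0.089,-0.041,-0.151,-0.022,0.022,-0.174]' &&
python3 -m jog '[0.3,-0.131,-0.236,0.207,-0.023,0.022,-0.175,0.3,-0.131,-0.236,0.207,-0.023,0.022,-0.175,0.3,-0.131,-0.236,0.207,-0.023,0.022,-0.175,0.3,-0.131,-0.236,0.207,-0.023,0.022,-0.175,0.3,-0.131,-0.236,0.207,-0.023,0.022,-0.175]' &&
python3 -m jog '[0.3,0,0,0,0,0,0,0.3,0,0,0,0,0,0]'
python3 - <<'E'
from dk import *
cap("top");o=env.get_obs();p=np.array(o["eef_pos"]);R=rotm(o["tool_rot"]);print(o["joint_positions"].round(1))
Q=G(46);z=Q.as_matrix()[:,2];g,_=barp(.55);print(p,np.degrees((Q.inv()*R).as_rotvec()))
plan([(g-130*z,Q),(g-50*z,Q)],(p,R))
E
```

```text
clock: 21.4
eef_pos: [529.8, -223.1, 282.0]
tool_rot: [159.7, -30.1, 39.6]
contact_force: [0.3, 0.0, -0.2]
opening: 31.1
finger_force: 0.0
clock: 21.82
eef_pos: [504.8, -225.2, 290.6]
tool_rot: [142.3, -18.0, 71.7]
contact_force: [0.2, -0.7, -0.7]
opening: 30.7
finger_force: 0.0
clock: 22.23
eef_pos: [494.9, -226.0, 240.0]
tool_rot: [133.9, 0.3, 97.9]
contact_force: [-0.2, -0.7, 1.6]
opening: 30.8
finger_force: 0.0
clock: 22.4
eef_pos: [495.0, -226.6, 240.8]
tool_rot: [133.9, 0.0, 97.5]
contact_force: [0.3, -0.6, -0.6]
opening: 30.9
finger_force: 0.0
[-61.5 -10.6 124.6  51.8  58.8 -94.4]
[ 495.15273967 -226.56396374  241.10789411] [-0.09775109 -0.17084818  0.09757132]
0.005,-0.56,0.467,0.001,0.001,-0.001   rows>=2.6  -> [ 487.4 -226.9  132. ] [1.341e+02 1.000e-01 9.780e+01]
0,0,0.533,-0,-0,0   rows>=1.9  -> [ 544.3 -219.2   76.4] [1.341e+02 1.000e-01 9.780e+01]
```

```bash

python3 -m jog '[0.3,0.005,-0.56,0.467,0.001,0.001,-0.001,0.3,0.005,-0.56,0.467,0.001,0.001,-0.001,0.3,0.005,-0.56,0.467,0.001,0.001,-0.001]' | grep -E "eef|contact" &&
python3 -m jog '[0.3,0,0,0.533,0,0,0,0.3,0,0,0.533,0,0,0,0.3,0,0,0.533,0,0,0,0.3,0,0,0.533,0,0,0]'| grep -E "eef|contact"
python3 - <<'E'
from dk import *
for i in range(3):
  cap("top");o=env.get_obs();p=np.array(o["eef_pos"]);R=rotm(o["tool_rot"])
  Q=G(46);z=Q.as_matrix()[:,2];g,_=barp(.55);print(p.round(2),np.degrees((Q.inv()*R).as_rotvec()).round(2),"in tool, to go",Q.inv().apply(g-p).round(2),np.round(o["contact_force"],1))
plan([(g,Q)],(p,R))
E
```

```text
eef_pos: [486.8, -226.3, 129.8]
contact_force: [0.2, 0.3, 0.3]
eef_pos: [544.2, -217.2, 74.0]
contact_force: [0.0, 0.2, 0.4]
[ 544.48 -218.53   76.17] [ 0.09  0.15 -0.23] in tool, to go [-6.000e-01  1.000e-02  4.969e+01] [ 0.4 -0.5  0.6]
[ 544.68 -219.6    77.72] [ 0.01 -0.   -0.32] in tool, to go [ 0.49 -1.14 50.73] [0.2 0.5 0.4]
[ 544.82 -220.32   78.67] [-0.05 -0.1  -0.39] in tool, to go [ 1.23 -1.85 51.37] [ 0.6 -0.4 -0.5]
0.009,-0.013,0.342,0,0.001,0.002   rows>=1.2  -> [ 579.9 -214.3   41.7] [134.   -0.   97.8]
```

```bash

python3 -m jog '[0.3,0.005,-0.006,0.2,0,0,0.001,0.3,0.005,-0.006,0.335,0,0,0.001,0.3,0.005,-0.006,0.335,0,0,0.001,0.3,0.005,-0.006,0.335,0,0,0.001,0.3,0.005,-0.006,0.335,0,0,0.001]'| grep -E "eef|contact"
python3 - <<'E'
from dk import *
for i in range(4):
  cap("top");o=env.get_obs();p=np.array(o["eef_pos"]);R=rotm(o["tool_rot"])
  Q=G(46);g,_=barp(.55);print(p.round(2),np.degrees((Q.inv()*R).as_rotvec()).round(2),"in tool, to go",Q.inv().apply(g-p).round(2),np.round(o["contact_force"],1))
E
```

```text
eef_pos: [579.5, -215.0, 43.3]
contact_force: [0.6, -0.5, -0.0]
[ 579.45 -215.06   43.19] [-0.05 -0.12 -0.21] in tool, to go [ 0.65 -0.66  1.52] [ 0.8 -1.1  0.5]
[ 579.41 -215.06   42.96] [-0.04 -0.12 -0.19] in tool, to go [ 0.64 -0.47  1.4 ] [-0.5 -1.5 -0.6]
[ 579.41 -214.98   42.74] [-0.03 -0.11 -0.18] in tool, to go [ 0.57 -0.31  1.23] [ 1.1  0.1 -0.9]
[ 579.39 -214.85   42.41] [-0.02 -0.09 -0.16] in tool, to go [ 0.43 -0.08  1.01] [-0.8 -0.6 -0.1]
```

Good alignment; I close on the bar.

```bash

python3 -m jog '[1,0,0,0,0,0,0,1,0,0,0,0,0,0,1,0,0,0,0,0,0,1,0,0,0,0,0,0,1,0,0,0,0,0,0]' 40
python3 - <<'E'
from dk import *
for i in range(2):
  cap("top");o=env.get_obs();p=np.array(o["eef_pos"]);R=rotm(o["tool_rot"])
  Q=G(46);g,_=barp(.55);print(p.round(2),"in tool, to go",Q.inv().apply(g-p).round(2),np.round(o["contact_force"],1),o["opening"])
# raise plan from present pose: rigid rotation about the hinge axis
yd=Rd.apply([0,1,0]); rel=p-H0
W=[]
for d in(.05,.1,.2,.3,.4,.48,.53,.55):
    r=Ro.from_rotvec(yd*d); W.append((H0+r.apply(rel),r*R))
plan(W,(p,R))
E
```

```text
clock: 24.22
eef_pos: [580.3, -214.1, 42.2]
tool_rot: [133.9, 0.1, 97.8]
contact_force: [0.1, 2.1, 6.7]
opening: 8.6
finger_force: 40.0
[ 580.31 -214.08   42.18] in tool, to go [-0.2  -0.62  0.12] [0.2 1.2 6. ] 8.695483949524498
[ 580.33 -214.1    42.2 ] in tool, to go [-0.18 -0.64  0.12] [0.1 1.3 6.2] 8.612440629888534
-0,0.011,-0.056,0.016,0,0   rows>=0.4  -> [ 575.5 -214.8   49.2] [1.368e+02 1.000e-01 9.780e+01]
-0,0.011,-0.057,0.016,0,0   rows>=0.4  -> [ 570.9 -215.4   56.6] [1.397e+02 1.000e-01 9.780e+01]
-0,0.024,-0.112,0.032,0,0   rows>=0.8  -> [ 562.8 -216.5   71.7] [1.454e+02 1.000e-01 9.780e+01]
-0,0.024,-0.112,0.031,0,0   rows>=0.8  -> [ 556.3 -217.3   87.6] [1.51e+02 1.00e-01 9.78e+01]
-0,0.025,-0.112,0.032,0,-0   rows>=0.8  -> [ 551.5 -218.   104.1] [1.568e+02 1.000e-01 9.780e+01]
-0,0.019,-0.09,0.026,0,-0   rows>=0.7  -> [ 548.8 -218.3  117.6] [1.615e+02 1.000e-01 9.780e+01]
-0,0.011,-0.056,0.016,0,-0   rows>=0.4  -> [ 547.7 -218.4  126.1] [1.643e+02 1.000e-01 9.780e+01]
-0.001,0.004,-0.023,0.006,0.001,-0   rows>=0.2  -> [ 547.4 -218.6  129.6] [ 1.654e+02 -1.000e-01  9.790e+01]
```

```bash

python3 -m jog '[1,0,0.005,-0.028,0.008,0,0,1,0,0.011,-0.056,0.016,0,0,1,0,0.011,-0.056,0.016,0,0]' | grep -vE "clock" &&
python3 -m jog '[1,0,0.005,-0.028,0.008,0,0,1,0,0.011,-0.057,0.016,0,0,1,0,0.011,-0.057,0.016,0,0]' | grep -vE "clock" &&
python3 -m jog '[1,0,0.005,-0.028,0.008,0,0,1,0,0.011,-0.056,0.016,0,0,1,0,0.017,-0.084,0.024,0,0,1,0,0.024,-0.112,0.032,0,0]' | grep -vE "clock"
```

```text
eef_pos: [575.4, -214.7, 49.3]
tool_rot: [136.9, 0.2, 97.9]
contact_force: [2.5, 0.6, 3.1]
opening: 8.1
finger_force: 40.0
eef_pos: [570.8, -215.3, 56.6]
tool_rot: [139.8, 0.2, 97.9]
contact_force: [3.3, 1.2, 3.2]
opening: 8.6
finger_force: 40.0
eef_pos: [563.0, -216.4, 71.2]
tool_rot: [145.5, 0.1, 97.8]
contact_force: [11.6, 2.6, -2.2]
opening: 8.5
finger_force: 40.0
```

```bash

cat > chk.py <<'E'
from dk import *
C=cap("scene");o=env.get_obs();p=np.array(o["eef_pos"]);R=rotm(o["tool_rot"])
cv2.imwrite("pics/last.png",C["img"][:,:,::-1])
v=lambda q:[H0[0],H0[1],7.7,q]
g=cv2.cvtColor(C["img"],cv2.COLOR_RGB2GRAY).astype(np.float32)
# tilt estimate: correlate outlines of seated block plate+cheek with gradient along z direction
gx=cv2.Sobel(g,5,1,0);gy=cv2.Sobel(g,5,0,1);mag=cv2.GaussianBlur(np.hypot(gx,gy),(0,0),.7)
H0z=145.
def lines(q):
    L=[((-110,-42,1),(-110,-25,1)),((-110,25,1),(-110,42,1)),((-110,-42,-9),(-110,-25,-9)),((-32,-26,22),(32,-26,22)),((-32,-26,30),(32,-26,30)),((-25,-9,58),(25,-9,58)),((-32,-26,22),(-32,26,22)),((-32,-26,30),(-32,26,30)),((-25,-9,58),(-25,9,58)),((-105,-45,1),(-75,-45,1))]
    P=[]
    for a,b in L:
        for t in np.linspace(0,1,25): P.append(proj(C,dpt(v(q),*(np.array(a)*(1-t)+np.array(b)*t))))
    return np.array(P,np.float32)
qs=np.arange(-.05,.6,.01);sc=[cv2.remap(mag,*[lines(q)[None,:,i] for i in(0,1)],cv2.INTER_LINEAR).mean() for q in qs]
k=np.argsort(sc)[::-1][:4];print("tilt candidates",[(round(qs[i],2),round(float(sc[i]))) for i in k])
for d in("bar_mid","block_mid"):
    r=env.place_of(d,"scene");print(d,[(np.round(x["position"],1),round(x["p"],2)) for x in r if 360<x["position"][0]<470])
qt=np.radians(R.as_euler('xyz',degrees=True)[0]-180+0); q=.55-np.radians(R.as_euler('xyz',degrees=True)[0]-133.9) 
print("tool-implied q",round(q,3),"bar pred",proj(C,dpt(v(q),-110,0,-4)).round(1),"if out",proj(C,dpt(v(.55),-110,0,-4)).round(1),"block pred",proj(C,dpt(v(q),0,0,29)).round(1),"if out",proj(C,dpt(v(.55),0,0,29)).round(1))
print("bar in tool z from TCP",R.inv().apply(dpt(v(q),-110,0,-4)-p).round(1),o["clock"],np.round(o["contact_force"],1))
E
python3 chk.py
```

```text
tilt candidates [(np.float64(0.33), 137), (np.float64(0.32), 134), (np.float64(0.34), 134), (np.float64(0.31), 128)]
bar_mid [(array([392.7, 244.9]), 0.97)]
block_mid [(array([418.4, 205.6]), 0.58), (array([420. , 211.2]), 0.24)]
tool-implied q 0.346 bar pred [393.1 243.4] if out [396.3 252.8] block pred [419.9 201.1] if out [419.3 206.8]
bar in tool z from TCP [ -0.2  -0.5 -12.6] 25.2 [0.6 0.1 1.8]
```

The dock follows the tool: the picture gives a tilt of about 0.33 and the tool implies 0.346. I keep raising.

```bash

python3 -m jog '[1,0,0.005,-0.028,0.008,0,0,1,0,0.011,-0.056,0.016,0,0,1,0,0.017,-0.084,0.024,0,0,1,0,0.024,-0.112,0.031,0,0]' | grep -vE "clock" &&
python3 -m jog '[1,0,0.005,-0.028,0.008,0,0,1,0,0.011,-0.056,0.016,0,0,1,0,0.017,-0.084,0.024,0,0,1,0,0.025,-0.112,0.032,0,0]' | grep -vE "clock" &&
python3 -m jog '[1,0,0.005,-0.028,0.008,0,0,1,0,0.011,-0.056,0.016,0,0,1,0,0.019,-0.09,0.026,0,0,1,0,0.019,-0.09,0.026,0,0]' | grep -vE "clock"
python3 chk.py
```

```text
eef_pos: [556.5, -217.3, 86.9]
tool_rot: [151.0, 0.1, 97.8]
contact_force: [13.5, 2.1, -3.5]
opening: 8.6
finger_force: 40.0
eef_pos: [551.7, -217.9, 103.0]
tool_rot: [156.8, 0.1, 97.8]
contact_force: [11.9, 0.1, -5.4]
opening: 8.6
finger_force: 40.0
eef_pos: [548.9, -218.2, 116.8]
tool_rot: [161.5, 0.1, 97.9]
contact_force: [2.1, 0.3, 1.6]
opening: 8.7
finger_force: 40.0
tilt candidates [(np.float64(0.06), 159), (np.float64(0.07), 155), (np.float64(0.05), 150), (np.float64(0.08), 142)]
bar_mid [(array([390.5, 226.3]), 0.85)]
block_mid []
tool-implied q 0.069 bar pred [391.8 226.3] if out [396.3 252.8] block pred [421.9 192.7] if out [419.3 206.8]
bar in tool z from TCP [ -0.3  -0.3 -13.2] 26.35 [ 4.7 -0.6  1.8]
```

```bash

python3 -m jog '[1,0,0.005,-0.028,0.008,0,0,1,0,0.011,-0.056,0.016,0,0,1,0,0.011,-0.056,0.016,0,0]' | grep -vE "clock" &&
python3 -m jog '[1,0,0.004,-0.023,0.006,0,0,1,0,0.004,-0.023,0.006,0,0]' | grep -vE "clock"
python3 chk.py
```

```text
eef_pos: [547.7, -218.4, 125.2]
tool_rot: [164.4, 0.1, 97.8]
contact_force: [2.3, -1.2, 1.8]
opening: 8.4
finger_force: 40.0
eef_pos: [547.3, -218.4, 128.4]
tool_rot: [165.4, 0.1, 97.8]
contact_force: [5.0, 0.7, 1.7]
opening: 8.3
finger_force: 40.0
tilt candidates [(np.float64(0.0), 168), (np.float64(-0.01), 166), (np.float64(0.01), 157), (np.float64(-0.02), 152)]
bar_mid [(array([391.4, 223.3]), 0.87)]
block_mid [(array([419.3, 194.7]), 0.73)]
tool-implied q 0.0 bar pred [392.1 221.4] if out [396.3 252.8] block pred [422.5 190.6] if out [419.3 206.8]
bar in tool z from TCP [ -0.3  -0.4 -13.1] 26.9167 [5.2 0.9 1.6]
```

```bash

python3 -m jog '[1,0,0.002,-0.01,0.003,0,0,1,0,0.003,-0.016,0.004,0,0,1,0,0.003,-0.016,0.004,0,0]' | grep -vE "clock"
```

```text
eef_pos: [547.1, -218.4, 130.1]
tool_rot: [166.1, 0.1, 97.8]
contact_force: [9.8, -0.6, -5.2]
opening: 8.7
finger_force: 40.0
```

```bash

python3 -m jog '[1,0,0.001,-0.01,0.002,0,0,1,0,0.002,-0.014,0.003,0,0,1,0,0.002,-0.014,0.003,0,0]' | grep -vE "clock"; python3 chk.py
```

```text
eef_pos: [546.9, -218.4, 130.3]
tool_rot: [166.7, 0.0, 97.7]
contact_force: [19.5, -4.5, -19.2]
opening: 8.5
finger_force: 40.0
tilt candidates [(np.float64(-0.01), 172), (np.float64(-0.02), 170), (np.float64(0.0), 160), (np.float64(-0.03), 157)]
bar_mid [(array([391.6, 220.8]), 0.77)]
block_mid [(array([420.3, 190.6]), 0.75)]
tool-implied q -0.022 bar pred [392.2 219.8] if out [396.3 252.8] block pred [422.8 189.9] if out [419.3 206.8]
bar in tool z from TCP [ -0.4   0.1 -14.8] 27.5667 [ 18.4  -4.6 -20.1]
```

Firm against the upper stop. I relax, open, and back out along the tool.

```bash

python3 -m jog '[1,0,0,0.007,0,0,0,1,0,0,0.007,0,0,0]' | grep -vE "clock"
python3 -m jog '[0.4,0,0,0,0,0,0,0.4,0,0,0,0,0,0,0.4,0,0,0,0,0,0,0.4,0,0,0,0,0,0]' | grep -vE "clock"
python3 -m jog '[0.4,0,0,-0.1,0,0,0,0.4,0,0,-0.3,0,0,0,0.4,0,0,-0.6,0,0,0,0.4,0,0,-0.9,0,0,0,0.4,0,0,-0.9,0,0,0]' | grep -vE "clock"
python3 chk.py
```

```text
eef_pos: [547.0, -218.4, 130.1]
tool_rot: [166.7, 0.0, 97.7]
contact_force: [13.8, -3.0, -12.6]
opening: 8.8
finger_force: 40.0
eef_pos: [545.8, -218.2, 131.5]
tool_rot: [166.9, 0.0, 97.8]
contact_force: [0.1, -0.2, 0.2]
opening: 26.7
finger_force: 0.0
eef_pos: [517.5, -224.4, 271.4]
tool_rot: [166.4, 0.6, 97.8]
contact_force: [1.7, -1.4, 1.6]
opening: 26.6
finger_force: 0.0
tilt candidates [(np.float64(-0.02), 156), (np.float64(-0.01), 156), (np.float64(-0.03), 145), (np.float64(0.0), 144)]
bar_mid [(array([392.6, 218.7]), 0.6), (array([431.2, 248.7]), 0.52)]
block_mid [(array([421.5, 193. ]), 0.66)]
tool-implied q -0.017 bar pred [392.2 220.1] if out [396.3 252.8] block pred [422.7 190. ] if out [419.3 206.8]
bar in tool z from TCP [  2.6  -3.6 128.6] 28.6333 [ 0.4 -0.5  0.9]
```

```bash
cat > fin.py <<'E'
from chk import *
def sc(dx,dz):
    L=[((-32,-26,22),(32,-26,22)),((-32,-26,30),(32,-26,30)),((-25,-9,58),(25,-9,58)),((-32,-26,30),(-32,26,30)),((-25,-9,58),(-25,9,58)),((-25,-9,30),(-25,-9,58))]
    P=np.array([proj(C,dpt(v(0.0),*(np.array(a)*(1-t)+np.array(b)*t+[dx,0,dz]))) for a,b in L for t in np.linspace(0,1,25)],np.float32)
    return cv2.remap(mag,P[None,:,0],P[None,:,1],cv2.INTER_LINEAR).mean()
S={(dx,dz):sc(dx,dz) for dx in range(-6,7,2) for dz in range(-4,9)}
print(sorted(((round(float(s)),k) for k,s in S.items()),reverse=True)[:6])
E
python3 fin.py
```

```text
tilt candidates [(np.float64(-0.01), 155), (np.float64(-0.02), 155), (np.float64(-0.03), 145), (np.float64(0.0), 143)]
bar_mid [(array([390.4, 219.5]), 0.6)]
block_mid [(array([421.5, 191.8]), 0.91)]
tool-implied q -0.025 bar pred [392.2 219.5] if out [396.3 252.8] block pred [422.8 189.8] if out [419.3 206.8]
bar in tool z from TCP [ -1.1   1.1 120.3] 28.7833 [-0.5  0.1 -0. ]
[(129, (-6, 6)), (129, (-6, 5)), (128, (-6, 7)), (128, (-6, 4)), (127, (-6, 8)), (127, (-6, 3))]
```

```bash
python3 -c "
from workcell import env
print(env.get_obs()['contact_force'],env.job_done())"
```

```text
the job is handed in; nothing more can be done
[-1.13273152  0.35888163  0.0214388 ] None
```

The four-finned block went into the tilted dock down to its floor, the dock is back level against its upper stop, and I handed the job in at about 29 s; the hand-in gave no verdict, and my last picture check of the block's seat was inconclusive.

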